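Set the covered boxes to dry in the gluing frame

ROBOT

A 6-joint arm with a two-finger parallel gripper is mounted at the origin on the work surface. World frame = base frame: x ahead of the robot, y to its left, z up, the work surface at z = 0. Lengths are in m, angles in rad, forces in N, time in s.
With the tool pointing down it reaches from about 0.3 to 0.875 m from the base axis. Payload 6.4 kg.
Tool frame: the origin (TCP) lies on the centre line of the jaws, within the pads' length; the fingertips stand 8 mm ahead of it and the grasp point (between the pads) lies 11 mm behind it; z points along the fingers, y is the line along which they close (so a half turn about z gives the same grasp; the last joint's range is limited). The gripper opens to 85 mm and grips with 20 to 120 N. Pads are 22 mm wide; open, the fingers measure 114 mm over their backs; the gripper's body (76 mm by 85 mm) begins 54 mm behind the grasp point. The pads swing forward as they close: fully open they stand 13 mm farther back than shut.
Start: joints at [1.028, 0.181, 1.607, -0, 1.354, -0.206], TCP at [0.19, 0.543, 0.239] pointing down, gripper open.
Joint ranges: [-2.99, 2.99], [-0.89, 2.07], [0.3, 2.58], [-1.14, 4.28], [0, 2.63], [-3.12, 3.12]. Speed limits (rad/s): [2.57, 2.57, 3.01, 3.14, 3.14, 3.14].

INTERFACE

Orientations are given as a unit quaternion [w, x, y, z].
In Python, from bench import ctrl gives the robot as it stands.
- The arm moves only by the shell command python3 -m handwheel 'ROWS' [OPENING]. ROWS is JSON, a list that holds one entry, the list of rows, each a list of 4 numbers: the shift along the tool's x, y, z each as a share of 20 cm, from -1 to 1, then the turn about the tool's z as a share of 1.5 rad, from -1 to 1. In form: [[[x, y, z, twist], ...]]. A call has 1 to 10 rows; each row is the pose to reach, as a shift and turn from the pose commanded when the call began, along the tool's axes at that moment; what a row does not reach only later rows make up. A row lasts 1/8 s, in which the tool goes at most 62.5 mm and 10.7 degrees, less where a joint would pass 70% of its speed; a pose out of reach is approached as far as the arm can. A call with a number of a shift or a turn outside -1 to 1 is refused whole. A call with a gripper value outside its range is refused whole. OPENING is the finger opening in mm, from 0 to 85.4, set as the call begins (- or left out, the last holds). The fingers move at their own pace and stop on an object; the grip force is fixed at half the most. Time passes only in rows, so rows that repeat a pose let the fingers close. It gives the time, the measured TCP pose, the force, the opening and the grip force at its end, in the units of the state.
- ctrl.get_obs(): the state, without advancing time (a new reading comes with each control period).
- ctrl.camera(name): name is "scene" or "top"; returns a dict with "color" (384x512x3 uint8, red, green, blue), "range_z" (384x512 float32, m along the optical axis (not along the pixel's ray), 0 where there is no reading), "K" (3x3 intrinsics, pixels), "pose" (4x4, takes a point from camera to world coordinates). Camera axes: x right, y down, z forward; pixel columns grow to the right and rows downward; lengths in m; the calibration is good to about 2 mm. A picture is of the moment at which its call begins.
- ctrl.hand_in(): hands the job in; it is judged then, once.
The state is a dict: "time_s": time; "q": joint angles; "dq": joint speeds; "joint_efforts": joint torques, N m; "eef_pos": TCP position; "eef_rot": TCP orientation; "wrist_force": force on the tool from outside, world axes, zero at the start; "torque": the same for the moment, N m; "opening": opening from 0.0 (shut) to 1.0 (fully open); "grasp_force": force on a finger pad.
Only numpy, scipy, OpenCV 4.12 (cv2) and the standard library are available. Lean on these libraries where they do the work, as an engineer would, in place of code of your own. Each camera call takes 0.05 s, during which the arm holds its last target. There are 200 camera calls.

TASK

The closed presentation boxes on the desk have just been covered and must dry square. First draw the gluing frame's sliding cheek right back to its stop; then pile all the boxes flat, lid up, on the grey strip between the cheeks, lengthwise along the slide with their long sides flush, and slide the cheek in until it holds the pile snugly against the fixed cheek. Then lay the pressing board on top, centred and lengthwise like the boxes, and stand the pressing weight upright on the middle of the board, leaving the other things on the desk alone.

Things in the scene. Friction and masses are not known exactly. Their poses are not given: they have to be found in the camera images.
- frame: gluing frame, fixed to the desk: plywood base 200 mm wide, 316 mm long. Origin 20 mm under point bed, same axes. Two 12 mm steel guide shafts run along y at x = -85 and +85 mm, axes 35 mm above the desk, between a head block behind the fixed cheek and a tail block (y 177 to 203 mm), both 196 mm wide with tops 50 mm above the desk.
- bed (a point): on the frame's bed (20 mm above the desk), on the centre line of its 70 mm wide grey strip: middle of the pile once nipped. y points along the slide, away from the fixed cheek; x across; z up. The fixed cheek's inner face is at y = -58 mm. Both cheeks are wooden boards 116 mm wide, 18 mm thick, 104 mm high above the bed.
- cheek (a joint): place of the sliding cheek along the bed's y, m: 0 at the front collars (cheek faces 100 mm apart), growing as it is drawn back, 0.090 at the back stop (190 mm apart); 0.016 when it holds 116 mm boxes against the fixed cheek. Its face is at bed y = 42 mm + this value. It slides with about 3.5 N of friction, stays where left and pushes the loose pile along.
- cheek_grip (a point): centre of the sliding cheek's pull handle: dark wooden bar 104 mm long across the slide (bed x), 20 mm thick along the slide, 20 mm high, above the cheek on two posts (40 mm either side of the centre), 26 mm free beneath it; 140 mm above the bed, 30 mm behind the cheek's face. Axes as the bed's.
- board: pressing board: plain plywood block 100 x 60 x 18 mm, no lid or label, about 75 g. Origin: centre of the underside; x along the 100 mm, z up. It starts flat on the desk.
- weight: pressing weight: dark steel block 84 x 54 x 22 mm with a dark wooden bar handle over it on two posts, about 0.75 kg. Origin: centre of the underside; x along the 84 mm, z up. The bar is 74 mm long along x, 20 mm wide along y, 20 mm high, its centre 50 mm above the underside; 18 mm free beneath it, posts 26 mm either side of the centre.
- box1: closed presentation box, grey cloth lid over a card base with a small blank paper label on the lid, 116 x 64 x 24 mm, about 110 g, rigid; three to five of the five are there. Origin: centre of the underside; x along the 116 mm length, y across the 64 mm width, z up through the lid. It starts lid up, flat on the desk.
- box2: closed presentation box, grey cloth lid over a card base with a small blank paper label on the lid, 116 x 64 x 24 mm, about 110 g, rigid; three to five of the five are there. Origin: centre of the underside; x along the 116 mm length, y across the 64 mm width, z up through the lid. It starts lid up, flat on the desk.
- box3: closed presentation box, grey cloth lid over a card base with a small blank paper label on the lid, 116 x 64 x 24 mm, about 110 g, rigid; three to five of the five are there. Origin: centre of the underside; x along the 116 mm length, y across the 64 mm width, z up through the lid. It starts lid up, flat on the desk.
- box4: closed presentation box, grey cloth lid over a card base with a small blank paper label on the lid, 116 x 64 x 24 mm, about 110 g, rigid; three to five of the five are there. Origin: centre of the underside; x along the 116 mm length, y across the 64 mm width, z up through the lid. It starts lid up, flat on the desk.
- box5: closed presentation box, grey cloth lid over a card base with a small blank paper label on the lid, 116 x 64 x 24 mm, about 110 g, rigid; three to five of the five are there. Origin: centre of the underside; x along the 116 mm length, y across the 64 mm width, z up through the lid. It starts lid up, flat on the desk.
- ink_bottle: bystander: ink jar, 48 mm across and 58 mm high, among the boxes; origin at the centre of its underside
- palette: bystander: flat white palette of colours, 110 x 64 x 12 mm, not a box; origin at the centre of its underside
- tape: bystander: roll of tape lying flat, 84 mm across and 24 mm high, beyond the ink jar; origin at the centre of its underside
Mind the look-alikes: they are no part of the job. What is shaped like the box1 but blue or pink is not meant.

How it is judged:
On the way, in this order (a step that is already met when the one before it is completed fails the run):
1. the sliding cheek has been drawn right back to its stop (within 4 mm) (value of joint cheek above 0.086 m), for 0.2 s.
2. all the boxes lie piled on the strip, released and still, lengthwise along the slide, their long sides flush within 8 mm (x of box1 in the frame of bed between -0.015 and 0.015 m and y of box1 in the frame of bed between -0.03 and 0.1 m and angle between each of box1, box2, box3, box4, box5's own z axis and vertical below 0.06 rad and angle between the x axis of each of box1, box2, box3, box4, box5 and the y axis of bed, either way round below 0.07 rad and z of each of box1, box2, box3, box4, box5 in the frame of bed below 0.115 m and contact force between the fingers and box1 below 0.2 N and linear speed of each of box1, box2, box3, box4, box5 below 0.02 m/s and x of box2 in the frame of bed between -0.015 and 0.015 m and y of box2 in the frame of bed between -0.03 and 0.1 m and contact force between the fingers and box2 below 0.2 N and x of box3 in the frame of bed between -0.015 and 0.015 m and y of box3 in the frame of bed between -0.03 and 0.1 m and contact force between the fingers and box3 below 0.2 N and x of box4 in the frame of bed between -0.015 and 0.015 m and y of box4 in the frame of bed between -0.03 and 0.1 m and contact force between the fingers and box4 below 0.2 N and x of box5 in the frame of bed between -0.015 and 0.015 m and y of box5 in the frame of bed between -0.03 and 0.1 m and contact force between the fingers and box5 below 0.2 N and y of box2 in the frame of box1 between -0.008 and 0.008 m and y of box3 in the frame of box1 between -0.008 and 0.008 m and y of box3 in the frame of box2 between -0.008 and 0.008 m and y of box4 in the frame of box1 between -0.008 and 0.008 m and y of box4 in the frame of box2 between -0.008 and 0.008 m and y of box4 in the frame of box3 between -0.008 and 0.008 m and y of box5 in the frame of box1 between -0.008 and 0.008 m and y of box5 in the frame of box2 between -0.008 and 0.008 m and y of box5 in the frame of box3 between -0.008 and 0.008 m and y of box5 in the frame of box4 between -0.008 and 0.008 m), for 0.3 s.
3. the cheek has been slid in until the pile is held (no more than 3.5 mm of play) (all of step 2 and value of joint cheek below 0.0195 m), for 0.3 s.
4. the pressing board lies flat on top of the pile, lengthwise, released (angle between board's own z axis and vertical below 0.06 rad and linear speed of board below 0.02 m/s and contact force between the fingers and board below 0.2 N and angle between the x axis of board and the y axis of bed, either way round below 0.12 rad and z of board in the frame of box1 above 0.02 m and horizontal distance between board and box1 below 0.015 m and z of board in the frame of box2 above 0.02 m and horizontal distance between board and box2 below 0.015 m and z of board in the frame of box3 above 0.02 m and horizontal distance between board and box3 below 0.015 m and z of board in the frame of box4 above 0.02 m and horizontal distance between board and box4 below 0.015 m and z of board in the frame of box5 above 0.02 m and horizontal distance between board and box5 below 0.015 m), for 0.3 s.
5. the weight stands on the board (z of weight in the frame of board above 0.015 m and horizontal distance between weight and board below 0.018 m and angle between weight's own z axis and vertical below 0.06 rad and linear speed of weight below 0.02 m/s and contact force between the fingers and weight below 0.2 N), for 0.3 s.
At the end, for the whole second after the job is handed in: All boxes lie in one flat pile, 15 mm off the strip's centre line at most, square within 4 degrees, flush within 8 mm; the cheek holds them (joint below 0.0195); the board lies on top, 15 mm off centre at most, within 7 degrees; the weight upright on it within 18 mm; all released, still (all of step 3 and all of step 4 and all of step 5); the robot touches nothing.
It fails at once if the ink bottle is pushed more than 5 cm or knocked over (distance of ink_bottle from where it was at the start of the episode above 0.05 m or angle between ink_bottle's own z axis and vertical above 0.6 rad).
It fails at once if the palette is pushed more than 5 cm or knocked over (distance of palette from where it was at the start of the episode above 0.05 m or angle between palette's own z axis and vertical above 0.6 rad).
It fails at once if the roll of tape is pushed more than 5 cm or knocked over (distance of tape from where it was at the start of the episode above 0.05 m or angle between tape's own z axis and vertical above 0.6 rad).
Of box1, box2, box3, box4, box5 only 3 to 5 are there at a start; the rules pass over those that are not, and their reading is None.
At some moment in a run one of weight may be knocked a few centimetres aside while the robot is not near it.
Once in a run the grip may slacken for a moment while it holds something.
It also fails if it takes over 210 s, if anything falls off the work surface, if the arm or the gripper's body presses on something with over 40 N, if the wrist force passes 120 N, or if a joint passes its speed limit or range.

## Working session

There is one attempt and no reset: what is moved stays moved. The work goes in short steps, Python scripts to look and compute and a shell command to move; the robot and the scene stay as the last step left them, time stands still between calls to the robot, and variables do not carry over. Pictures are saved under pics/ and viewed, at most 14 in all, crops included, and the job is handed in when it is done.

```bash
ls; mkdir -p pics
python3 - <<'E'
from bench import ctrl
import cv2, numpy as np
o=ctrl.get_obs()
for k,v in o.items(): print(k,np.round(v,3))
for n in("top","scene"):
    c=ctrl.camera(n); cv2.imwrite(f"pics/{n}0.png",cv2.resize(c["color"][:,:,::-1],(800,600),interpolation=cv2.INTER_CUBIC))
    np.savez(f"{n}0.npz",**c); print(n,c["K"],c["pose"].round(3))
E
```

```text
pics
time_s 0.0
q [ 1.028  0.182  1.608  0.     1.354 -0.206]
dq [ 0.001  0.001 -0.     0.001 -0.     0.   ]
joint_efforts [-0.0000e+00 -4.4489e+01 -3.5133e+01 -0.0000e+00  9.0000e-03 -0.0000e+00]
eef_pos [0.19  0.542 0.238]
eef_rot [-0.     0.168  0.986 -0.001]
wrist_force [-0.445 -0.283  0.392]
torque [0.022 0.019 0.05 ]
grasp_force 0.0
opening 1.001
top [[388.99266886   0.         254.65896846]
 [  0.         388.99266886 194.18372505]
 [  0.           0.           1.        ]] [[ 0.029 -0.982  0.187  0.264]
 [-0.999 -0.026  0.02   0.088]
 [-0.015 -0.188 -0.982  1.285]
 [ 0.     0.     0.     1.   ]]
scene [[474.532081     0.         253.26857228]
 [  0.         474.532081   193.356672  ]
 [  0.           0.           1.        ]] [[-0.663  0.528 -0.531  1.198]
 [ 0.749  0.447 -0.49   0.734]
 [-0.021 -0.722 -0.691  1.04 ]
 [ 0.     0.     0.     1.   ]]
```

View pics/top0.png

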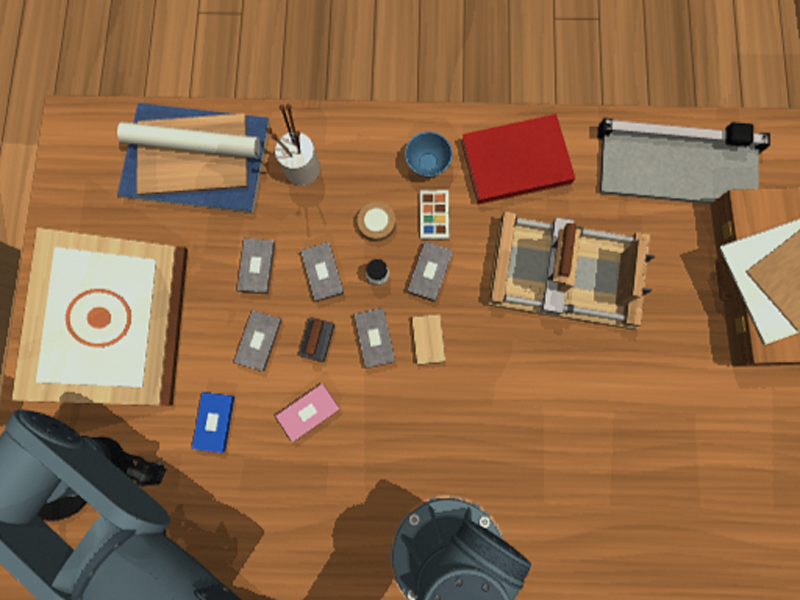

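View pics/scene0.png

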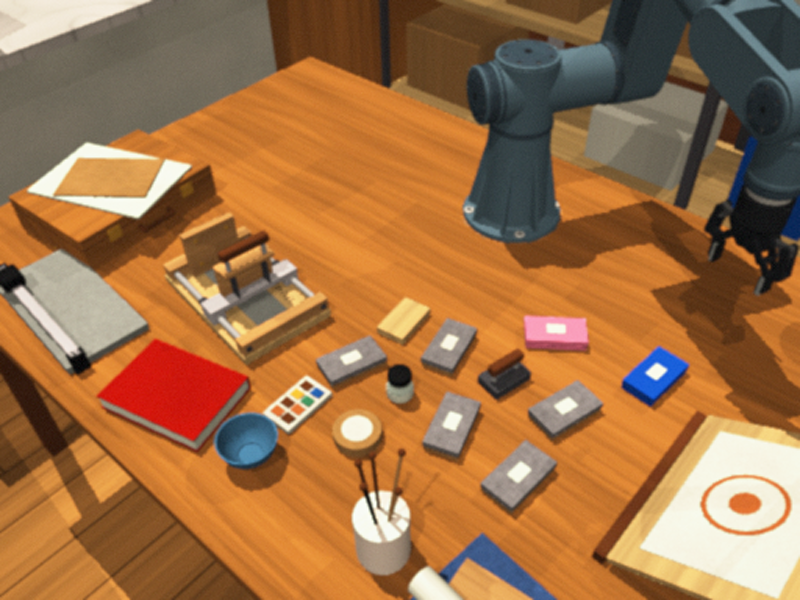

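Both views agree. Candidates in the top view (800x600) are the five grey labelled boxes at (256,265), (322,271), (430,271), (257,340) and (374,338).
- **Look-alikes:** blue (213,422), pink (307,412) and palette (434,215), all rejected.
- **Other items:** board (428,340), weight (317,340), ink jar (376,270) and tape (375,221).
- **Frame:** about (570,270), with the fixed cheek on the right.

Next I measure and take one close crop.

```bash
cat > h.py <<'E'
from bench import ctrl
import cv2, numpy as np
def cloud(c):
    v,u=np.mgrid[0:384,0:512]; z=c["range_z"]; K=c["K"]
    P=np.stack([(u-K[0,2])/K[0,0]*z,(v-K[1,2])/K[1,1]*z,z],-1)
    return P@c["pose"][:3,:3].T+c["pose"][:3,3]
def rect(xy):
    (cx,cy),(w,h),a=cv2.minAreaRect((xy*1000).astype(np.float32))
    if w<h: w,h,a=h,w,a+90
    a=(a+90)%180-90
    return np.round([cx,cy,w,h,a],1)   # mm, deg of the long side from world x
def blobs(c,mask,lo,hi,amin=60):
    W=cloud(c); m=(mask&(W[...,2]>lo)&(W[...,2]<hi)&(c["range_z"]>0)).astype(np.uint8)
    m=cv2.morphologyEx(m,cv2.MORPH_OPEN,np.ones((3,3),np.uint8))
    n,l,s,ce=cv2.connectedComponentsWithStats(m)
    return [(ce[i].round(0),s[i,4],rect(W[l==i][:,:2]),np.median(W[l==i][:,2]).round(4)) for i in range(1,n) if s[i,4]>=amin]
def hsv(c): return cv2.cvtColor(c["color"],cv2.COLOR_RGB2HSV)
E
python3 - <<'E'
from h import *
for n in("top","scene"):
    c=dict(np.load(n+"0.npz")); H=hsv(c); W=cloud(c)
    print(n,"desk z",np.median(W[...,2][(abs(W[...,0]-.35)<.03)&(abs(W[...,1])<.1)]))
    all_=np.ones(H.shape[:2],bool)
    for nm,lo,hi in(("low",.015,.032),("mid",.04,.08),("bd",.012,.024),("blk",.044,.056),("cheek",.115,.13),("handle",.155,.178)):
        if nm in("low","bd"):
            m=(H[...,1]<90)if nm=="low" else (H[...,1]>60)
        else: m=all_
        print(nm); 
        for b in blobs(c,m,lo,hi,40):
            x,y=b[2][:2]
            if 250<x<750 and -450<y<420: print("  ",*b)
c=dict(np.load("top0.npz"))
cv2.imwrite("pics/crop.png",cv2.resize(c["color"][125:250,140:425,::-1],(800,351),interpolation=cv2.INTER_CUBIC))
E
```

```text
top desk z 0.00022630282827429404
low
   [241. 140.] 186 [689.5 166.5  51.5  51.2   1.9] 0.0248
   [275. 173.] 640 [578.   48.2 117.2  64.2 -17.9] 0.0242
   [206. 174.] 634 [571.6 279.4 117.9  63.1  18.3] 0.0241
   [338. 169.] 497 [ 598.7 -162.1   82.8   73.3   81.7] 0.0209
   [382. 176.] 563 [ 578.4 -306.2   91.3   72.9   82.4] 0.0209
   [239. 216.] 675 [431.1 161.7 116.   63.   14.2] 0.0241
   [164. 218.] 679 [418.9 407.1 114.8  65.7 -15.2] 0.0239
   [195. 217.] 67 [425.1 306.   72.4  11.1 -10.9] 0.0223
   [207. 218.] 164 [421.6 267.9  82.7  22.4 -12. ] 0.0221
   [196. 264.] 684 [272.8 293.5 115.6  62.2 -53.4] 0.0241
mid
   [322. 164.] 493 [ 605.  -107.8  196.1   34.4   -8.1] 0.05
   [356. 146.] 76 [ 663.7 -219.1   52.5   22.6   -8.8] 0.0565
   [353. 166.] 73 [ 601.1 -204.2   63.5   10.6   -8.6] 0.056
   [403. 190.] 305 [ 545.  -369.5  152.7   48.9   -7.8] 0.0516
   [241. 172.] 142 [569.5 159.   40.8  39.5   3.2] 0.0575
   [354. 190.] 248 [ 523.  -209.3   66.2   43.    -8.1] 0.0562
   [200. 216.] 148 [424.1 283.3  71.9  20.7 -13. ] 0.059
bd
   [340. 152.] 270 [ 656.1 -169.9   81.3 
[... 1777 characters left out ...]
3.2] 0.0191
   [258. 204.] 458 [435.5  51.  103.5  63.7   7.3] 0.017
   [153. 205.] 217 [ 648.6 -189.3   82.3   39.8   81.6] 0.0189
   [144. 215.] 95 [ 693.  -172.8   83.3   15.7   80.3] 0.0186
   [180. 215.] 101 [623.5 -92.8  92.1  13.3  -5.6] 0.0182
   [225. 287.] 46 [724.5 187.7  32.9   6.4 -61.9] 0.0189
blk
   [155. 148.] 47 [ 483.6 -367.3   35.9   24.    52. ] 0.0494
   [113. 169.] 92 [ 642.  -393.3   46.9   35.1   -6. ] 0.0485
   [179. 204.] 432 [ 609.4 -102.5  195.3   33.9   -7.1] 0.0491
cheek
   [132. 145.] 175 [ 572.9 -356.3  114.    25.1   -9.1] 0.122
   [156. 168.] 307 [ 594.8 -213.5  111.1   42.8  -11. ] 0.1225
handle
   [156. 157.] 246 [ 594.3 -206.9  100.6   25.3   -7.4] 0.1664
```

View pics/crop.png

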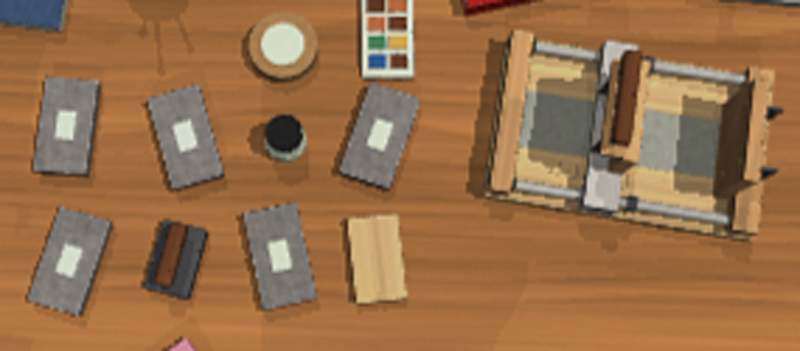

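The crop confirms it: five grey labelled boxes, the plain board, the dark weight with its bar, and the frame with its dark pull handle at about (628,97). Measured sizes and heights match the description. Now a planner that works out the numbers for the moves.

```bash
cat >> h.py <<'E'
A=np.radians(-8.1); BX=np.array([np.cos(A),np.sin(A)]); BY=np.array([-np.sin(A),np.cos(A)]); BO=np.array([.5776,-.2921])
def bed(x,y): return BO+x/1000*BX+y/1000*BY
def tobed(p): d=np.asarray(p)/1000-BO; return np.round([d@BX*1000,d@BY*1000],1)
def cur():
    o=ctrl.get_obs(); w,x,y,z=o["eef_rot"]
    return *o["eef_pos"],np.degrees(np.arctan2(2*(x*y+w*z),1-2*(y*y+z*z)))
def plan(wps,start=None):
    X,Y,Z,p=start or cur(); print("from",np.round([X,Y,Z,p],4))
    for (x,y,z,q) in wps:
        t=((p-q+90)%180)-90   # twist about tool z, half turns free
        n=0
        D=np.array([x-X,y-Y]); 
        c,s=np.cos(np.radians(p)),np.sin(np.radians(p))
        def loc(p): c,s=np.cos(np.radians(p)),np.sin(np.radians(p)); return np.array([[c,s],[s,-c]])
        while True:
            D=np.array([x-X,y-Y]); L=loc(p)@D/.2; dz=-(z-Z)/.2; t=((p-q+90)%180)-90 if n==0 else rem
            tw=np.radians(t)/1.5; k=max(1,*abs(L),abs(dz),abs(tw))
            r=np.round(np.array([*L,dz,tw])/k,3)
            dist=.2*np.linalg.norm(r[:3]); rows=max(dist/.0625,abs(np.degrees(r[3]*1.5))/10.7)
            print(" ",r.tolist(),"rows>=%.1f"%rows)
            X,Y=np.array([X,Y])+loc(p).T@r[:2]*.2; Z-=r[2]*.2; d=np.degrees(r[3]*1.5); rem=t-d; p-=d; n+=1
            if k<=1: break
        print("   ->",np.round([X,Y,Z,p],4),"q6=%.0f"%((np.degrees(np.arctan2(Y,X))+90-p+180)%360-180))
E
python3 - <<'E'
from h import *
c=dict(np.load("top0.npz"));H=hsv(c)
for b in blobs(c,H[...,1]<90,.015,.032,300):
    if 420<b[2][1]<600: print(*b)
h=bed(0,85);e=bed(0,164)
plan([(*h,.24,-8.1),(*h,.151,-8.1),(*e,.151,-8.1),(*e,.26,-8.1)])
E
```

```text
[163. 170.] 639 [580.6 422.2 116.8  65.   -3.6] 0.0238
from [  0.1897   0.5423   0.2384 160.7012]
  [-1.0, -0.921, -0.002, -0.042] rows>=4.4
  [-0.957, -1.0, -0.003, -0.042] rows>=4.4
  [-0.843, -1.0, -0.002, -0.04] rows>=4.2
  [-0.119, -0.159, -0.001, -0.006] rows>=0.6
   -> [  0.5896  -0.2079   0.24   171.8739] q6=-101
  [-0.0, -0.0, 0.445, -0.0] rows>=1.4
   -> [ 5.896000e-01 -2.079000e-01  1.510000e-01  1.718739e+02] q6=-101
  [0.0, 0.395, 0.0, -0.0] rows>=1.3
   -> [ 6.007000e-01 -1.297000e-01  1.510000e-01  1.718739e+02] q6=-94
  [0.0, -0.0, -0.545, -0.0] rows>=1.7
   -> [ 6.007000e-01 -1.297000e-01  2.600000e-01  1.718739e+02] q6=-94
```

```bash
python3 -m handwheel '[[[-1,-0.921,-0.002,-0.042],[-1,-0.921,-0.002,-0.042],[-1,-0.921,-0.002,-0.042],[-1,-0.921,-0.002,-0.042],[-1,-0.921,-0.002,-0.042],[-1,-0.921,-0.002,-0.042],[-1,-0.921,-0.002,-0.042]]]' 45
python3 -m handwheel '[[[-0.957,-1,-0.003,-0.042],[-0.957,-1,-0.003,-0.042],[-0.957,-1,-0.003,-0.042],[-0.957,-1,-0.003,-0.042],[-0.957,-1,-0.003,-0.042],[-0.957,-1,-0.003,-0.042],[-0.957,-1,-0.003,-0.042]]]'
python3 -m handwheel '[[[-0.843,-1,-0.002,-0.04],[-0.843,-1,-0.002,-0.04],[-0.843,-1,-0.002,-0.04],[-0.843,-1,-0.002,-0.04],[-0.843,-1,-0.002,-0.04],[-0.843,-1,-0.002,-0.04],[-0.843,-1,-0.002,-0.04]]]'
python3 -m handwheel '[[[-0.119,-0.159,-0.001,-0.006],[-0.119,-0.159,-0.001,-0.006],[-0.119,-0.159,-0.001,-0.006],[-0.119,-0.159,-0.001,-0.006]]]'
python3 - <<'E'
from h import *
h=bed(0,85);e=bed(0,164)
plan([(*h,.24,-8.1),(*h,.151,-8.1)])
E
```

```text
time_s: 0.98
eef_pos: [0.3176, 0.3032, 0.2395]
eef_rot: [-0.0, 0.136, 0.991, 0.0]
wrist_force: [-0.6, 0.9, -0.9]
opening: 0.525
grasp_force: 0.0
time_s: 1.85
eef_pos: [0.4476, 0.0599, 0.24]
eef_rot: [-0.001, 0.104, 0.995, 0.0]
wrist_force: [-0.6, 0.3, 0.5]
opening: 0.523
grasp_force: 0.0
time_s: 2.72
eef_pos: [0.5707, -0.17, 0.2407]
eef_rot: [-0.0, 0.074, 0.997, 0.0]
wrist_force: [0.6, -0.0, 1.1]
opening: 0.525
grasp_force: 0.0
time_s: 3.22
eef_pos: [0.5895, -0.206, 0.241]
eef_rot: [-0.0, 0.07, 0.998, 0.0]
wrist_force: [0.1, -0.2, -0.0]
opening: 0.522
grasp_force: 0.0
from [  0.5895  -0.206    0.241  171.945 ]
  [-0.002, -0.01, 0.005, 0.001] rows>=0.0
   -> [  0.5897  -0.208    0.24   171.859 ] q6=-101
  [0.0, 0.0, 0.445, -0.0] rows>=1.4
   -> [ 5.89700e-01 -2.08000e-01  1.51000e-01  1.71859e+02] q6=-101
```

```bash
python3 -m handwheel '[[[0,0,0.2,0],[0,0,0.45,0],[0,0,0.45,0],[0,0,0.45,0],[0,0,0.45,0]]]' 45
python3 -m handwheel '[[[0,0,0,0],[0,0,0,0],[0,0,0,0],[0,0,0,0],[0,0,0,0],[0,0,0,0],[0,0,0,0],[0,0,0,0]]]' 10
python3 -m handwheel '[[[0,0.05,0,0],[0,0.1,0,0],[0,0.15,0,0],[0,0.2,0,0],[0,0.25,0,0],[0,0.3,0,0],[0,0.34,0,0],[0,0.37,0,0],[0,0.39,0,0],[0,0.39,0,0]]]'
python3 - <<'E'
from h import *
print(tobed(np.array(cur()[:2])*1000))
E
```

```text
time_s: 3.85
eef_pos: [0.5914, -0.2081, 0.1538]
eef_rot: [0.002, 0.071, 0.997, -0.001]
wrist_force: [0.1, -0.6, 0.2]
opening: 0.527
grasp_force: 0.0
time_s: 4.85
eef_pos: [0.5906, -0.208, 0.1527]
eef_rot: [0.001, 0.071, 0.997, -0.001]
wrist_force: [-1.3, 0.1, 6.4]
opening: 0.219
grasp_force: 61.3
time_s: 6.1
eef_pos: [0.6015, -0.1324, 0.1527]
eef_rot: [0.001, 0.071, 0.997, -0.002]
wrist_force: [-2.1, -6.7, 5.3]
opening: 0.222
grasp_force: 61.2
[  1.2 161.4]
```

```bash
python3 -m handwheel '[[[0,0.01,0,0],[0,0.015,0,0],[0,0.015,0,0],[0,0.015,0,0],[0,0.015,0,0]]]'
python3 -m handwheel '[[[0,-0.015,0,0],[0,-0.015,0,0],[0,-0.015,0,0],[0,-0.015,0,0]]]' 45
python3 -m handwheel '[[[0,0,-0.3,0],[0,0,-0.55,0],[0,0,-0.55,0],[0,0,-0.55,0],[0,0,-0.55,0]]]' 85
python3 - <<'E'
from h import *
c=ctrl.camera("top"); 
for b in blobs(c,np.ones((384,512),bool),.155,.178,100):
    if b[2][0]<750 and abs(b[2][1])<450: print(b, tobed(b[2][:2]))
x,y=.5780,.0482
plan([(x,y,.22,-17.9),(x,y,.010,-17.9)])
E
```

```text
time_s: 6.72
eef_pos: [0.6015, -0.1324, 0.1527]
eef_rot: [0.001, 0.072, 0.997, -0.004]
wrist_force: [-4.6, -17.2, 4.1]
opening: 0.219
grasp_force: 61.0
time_s: 7.22
eef_pos: [0.6009, -0.1297, 0.1508]
eef_rot: [-0.0, 0.071, 0.998, 0.0]
wrist_force: [0.7, -0.8, -0.5]
opening: 0.533
grasp_force: 0.0
time_s: 7.85
eef_pos: [0.6, -0.1296, 0.2588]
eef_rot: [-0.002, 0.071, 0.997, 0.001]
wrist_force: [-0.5, -0.3, -0.3]
opening: 0.994
grasp_force: 0.0
from [ 6.000000e-01 -1.297000e-01  2.589000e-01  1.718828e+02]
  [0.235, 0.865, 0.194, 0.114] rows>=2.9
   -> [5.779000e-01 4.820000e-02 2.201000e-01 1.620852e+02] q6=-67
  [-0.0, 0.0, 1.0, -0.0] rows>=3.2
  [-0.0, 0.0, 0.05, -0.0] rows>=0.2
   -> [5.779000e-01 4.820000e-02 1.010000e-02 1.620852e+02] q6=-67
```

```bash
python3 -m handwheel '[[[0.235,0.865,0.194,0.114],[0.235,0.865,0.194,0.114],[0.235,0.865,0.194,0.114],[0.235,0.865,0.194,0.114],[0.235,0.865,0.194,0.114],[0.235,0.865,0.194,0.114],[0.235,0.865,0.194,0.114],[0.235,0.865,0.194,0.114]]]' 85
python3 -m handwheel '[[[0,0,0.3,0],[0,0,0.6,0],[0,0,0.85,0],[0,0,0.95,0],[0,0,1,0],[0,0,1,0],[0,0,1,0]]]' 85
python3 - <<'E'
from h import *
x,y=.5780,.0482
plan([(x,y,.010,-17.9)])
c=ctrl.camera("scene"); print([ (b[2],b[3],tobed(b[2][:2])) for b in blobs(c,np.ones((384,512),bool),.15,.178,100) if b[2][1]<0])
cv2.imwrite("pics/s1.png",cv2.resize(c["color"][60:300,60:380,::-1],(800,600),interpolation=cv2.INTER_CUBIC))
E
```

```text
time_s: 8.9
eef_pos: [0.579, 0.0468, 0.2222]
eef_rot: [0.0, 0.156, 0.988, 0.0]
wrist_force: [0.0, -0.3, 0.0]
opening: 0.994
grasp_force: 0.0
time_s: 9.78
eef_pos: [0.5805, 0.0476, 0.0241]
eef_rot: [0.002, 0.156, 0.988, 0.0]
wrist_force: [-0.3, 0.6, -0.5]
opening: 0.997
grasp_force: 0.0
from [5.805000e-01 4.760000e-02 2.410000e-02 1.620797e+02]
  [0.013, -0.001, 0.07, -0.0] rows>=0.2
   -> [5.779000e-01 4.820000e-02 1.010000e-02 1.620797e+02] q6=-67
[(array([ 2.3540e+02, -1.2865e+03,  5.7850e+02,  3.2100e+01, -4.0000e-01]), np.float64(0.1635), array([ -198.7, -1032.7])), (array([-574.1, -325.7,  117.9,   76.3,   87.6]), np.float64(0.1706), array([-1135.5,  -195.5])), (array([ 605.1, -129.2,  106.5,   24.8,  -10.1]), np.float64(0.1658), array([  4.3, 165.1]))]
```

View pics/s1.png

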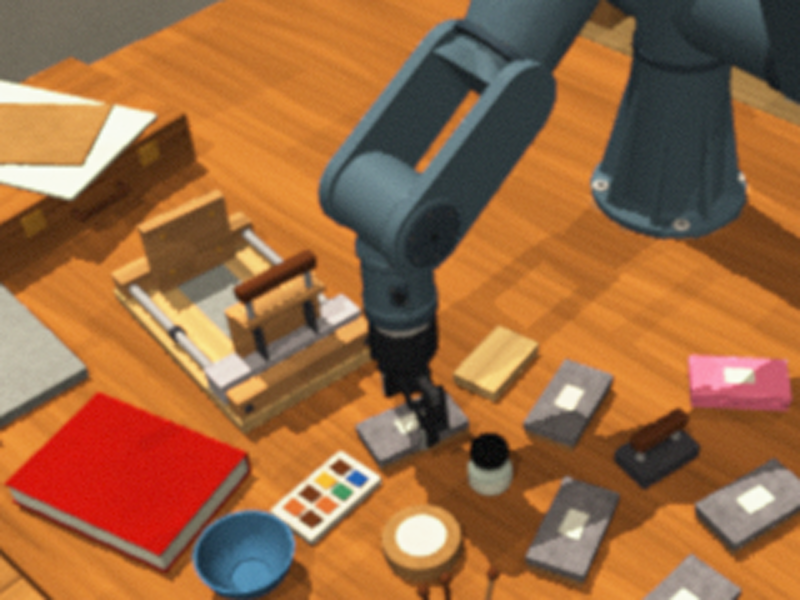

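The scene view shows the cheek at its stop (handle at about (275,275)) and the gripper straddling the box at about (415,430). I grasp it.

```bash
python3 -m handwheel '[[[0,0,0.05,0],[0,0,0.05,0],[0,0,0.05,0],[0,0,0.05,0]]]' 85
python3 -m handwheel '[[[0,0,0,0],[0,0,0,0],[0,0,0,0],[0,0,0,0],[0,0,0,0],[0,0,0,0]]]' 50
python3 -m handwheel '[[[0,0,-0.3,0],[0,0,-0.7,0],[0,0,-1,0],[0,0,-1,0],[0,0,-1,0],[0,0,-1,0]]]'
python3 - <<'E'
from h import *
p=bed(0,20)
plan([(*p,.22,81.9),(*p,.031,81.9)])
E
```

```text
time_s: 10.32
eef_pos: [0.5789, 0.0477, 0.0122]
eef_rot: [0.0, 0.156, 0.988, -0.0]
wrist_force: [0.8, 0.2, -0.2]
opening: 0.995
grasp_force: 0.0
time_s: 11.08
eef_pos: [0.5794, 0.0477, 0.0126]
eef_rot: [0.001, 0.156, 0.988, 0.0]
wrist_force: [0.7, -0.0, 4.9]
opening: 0.734
grasp_force: 66.7
time_s: 11.82
eef_pos: [0.5772, 0.0479, 0.2092]
eef_rot: [-0.002, 0.156, 0.988, -0.0]
wrist_force: [-0.7, 0.6, -1.4]
opening: 0.733
grasp_force: 66.5
from [5.772000e-01 4.790000e-02 2.092000e-01 1.620719e+02]
  [-0.335, -1.0, -0.036, 0.614] rows>=4.9
  [-0.517, -0.176, -0.018, 0.319] rows>=2.6
   -> [ 0.5803 -0.2723  0.22   81.8864] q6=-17
  [-0.0, 0.0, 0.945, -0.0] rows>=3.0
   -> [ 5.80300e-01 -2.72300e-01  3.10000e-02  8.18864e+01] q6=-17
```

```bash
python3 -m handwheel '[[[-0.335,-1,-0.036,0.614],[-0.335,-1,-0.036,0.614],[-0.335,-1,-0.036,0.614],[-0.335,-1,-0.036,0.614],[-0.335,-1,-0.036,0.614],[-0.335,-1,-0.036,0.614],[-0.335,-1,-0.036,0.614],[-0.335,-1,-0.036,0.614]]]'
python3 -m handwheel '[[[-0.517,-0.176,-0.018,0.319],[-0.517,-0.176,-0.018,0.319],[-0.517,-0.176,-0.018,0.319],[-0.517,-0.176,-0.018,0.319],[-0.517,-0.176,-0.018,0.319],[-0.517,-0.176,-0.018,0.319]]]'
python3 - <<'E'
from h import *
p=bed(0,20)
plan([(*p,.06,81.9),(*p,.0335,81.9)])
E
```

```text
time_s: 12.82
eef_pos: [0.5809, -0.1626, 0.2187]
eef_rot: [-0.001, 0.577, 0.816, -0.0]
wrist_force: [0.2, -0.2, -0.8]
opening: 0.733
grasp_force: 66.4
time_s: 13.58
eef_pos: [0.5822, -0.2716, 0.223]
eef_rot: [0.0, 0.754, 0.656, 0.0]
wrist_force: [0.7, -0.5, -0.4]
opening: 0.728
grasp_force: 66.4
from [ 0.5822 -0.2716  0.223  82.0437]
  [-0.005, -0.008, 0.815, 0.002] rows>=2.6
   -> [ 5.80500e-01 -2.72300e-01  6.00000e-02  8.18718e+01] q6=-17
  [0.0, -0.0, 0.133, -0.0] rows>=0.4
   -> [ 5.80500e-01 -2.72300e-01  3.34000e-02  8.18718e+01] q6=-17
```

```bash
python3 -m handwheel '[[[-0.005,-0.008,0.25,0],[-0.005,-0.008,0.5,0],[-0.005,-0.008,0.7,0],[-0.005,-0.008,0.8,0],[-0.005,-0.008,0.8,0],[-0.005,-0.008,0.8,0],[-0.005,-0.008,0.8,0]]]'
python3 - <<'E'
from h import *
import time
p=bed(0,20)
plan([(*p,.0335,81.9)])
E
```

```text
time_s: 14.45
eef_pos: [0.5815, -0.274, 0.0651]
eef_rot: [0.002, 0.755, 0.655, 0.0]
wrist_force: [-0.5, 0.3, -1.0]
opening: 0.732
grasp_force: 66.4
from [ 5.81500e-01 -2.74000e-01  6.51000e-02  8.19042e+01]
  [0.008, -0.007, 0.158, 0.0] rows>=0.5
   -> [ 5.80400e-01 -2.72200e-01  3.35000e-02  8.19042e+01] q6=-17
```

```bash
python3 -m handwheel '[[[0.003,-0.004,0.08,0],[0.003,-0.004,0.13,0],[0.003,-0.004,0.15,0],[0.003,-0.004,0.155,0],[0.003,-0.004,0.155,0],[0.003,-0.004,0.155,0]]]'
python3 - <<'E'
from h import *
print(cur(), ctrl.get_obs()["wrist_force"])
E
```

```text
time_s: 15.2
eef_pos: [0.5794, -0.2723, 0.0326]
eef_rot: [-0.0, 0.755, 0.655, -0.0]
wrist_force: [-3.1, 2.1, 9.4]
opening: 0.732
grasp_force: 67.5
(np.float64(0.5793751267921584), np.float64(-0.27228523797885285), np.float64(0.03261381586858164), np.float64(81.90479479531109)) [-3.10276716  2.1413278   9.35528431]
```

```bash
python3 -m handwheel '[[[0,0,-0.005,0],[0,0,-0.005,0],[0,0,-0.005,0],[0,0,-0.005,0]]]' 85
python3 -m handwheel '[[[0,0,-0.3,0],[0,0,-0.6,0],[0,0,-0.9,0],[0,0,-1,0],[0,0,-1,0],[0,0,-1,0]]]'
python3 - <<'E'
from h import *
x,y=.4311,.1617
plan([(x,y,.22,14.2),(x,y,.01,14.2)])
E
```

```text
time_s: 15.7
eef_pos: [0.5795, -0.2724, 0.0327]
eef_rot: [-0.0, 0.755, 0.655, -0.0]
wrist_force: [-0.2, 0.0, -1.0]
opening: 0.996
grasp_force: 0.0
time_s: 16.45
eef_pos: [0.5785, -0.2717, 0.2301]
eef_rot: [-0.002, 0.755, 0.655, -0.0]
wrist_force: [-0.3, -0.6, -1.3]
opening: 0.993
grasp_force: 0.0
from [ 0.5785 -0.2717  0.2301 81.8896]
  [1.0, -0.507, 0.025, 0.386] rows>=3.6
  [0.576, -1.0, 0.025, 0.397] rows>=3.7
  [-0.001, -0.014, 0.001, 0.005] rows>=0.0
   -> [ 0.4311  0.1618  0.2199 14.166 ] q6=96
  [-0.0, 0.0, 1.0, -0.0] rows>=3.2
  [-0.0, 0.0, 0.05, -0.0] rows>=0.2
   -> [4.3110e-01 1.6180e-01 9.9000e-03 1.4166e+01] q6=96
```

```bash
python3 -m handwheel '[[[1,-0.507,0.025,0.386],[1,-0.507,0.025,0.386],[1,-0.507,0.025,0.386],[1,-0.507,0.025,0.386],[1,-0.507,0.025,0.386],[1,-0.507,0.025,0.386],[1,-0.507,0.025,0.386]]]'
python3 -m handwheel '[[[0.576,-1,0.025,0.397],[0.576,-1,0.025,0.397],[0.576,-1,0.025,0.397],[0.576,-1,0.025,0.397],[0.576,-1,0.025,0.397],[0.576,-1,0.025,0.397],[0.576,-1,0.025,0.397],[0.576,-1,0.025,0.397]]]'
python3 - <<'E'
from h import *
c=ctrl.camera("top");H=hsv(c)
for lo,hi in ((.012,.034),(.036,.047),(.155,.178)):
    for b in blobs(c,(H[...,1]<90)|(lo>.1),lo,hi,150):
        if 250<b[2][0]<700 and abs(b[2][1])<480: print(*b,tobed(b[2][:2]))
x,y=.4311,.1617
plan([(x,y,.02,14.2)])
E
```

```text
time_s: 17.32
eef_pos: [0.5075, -0.0612, 0.2271]
eef_rot: [-0.0, 0.911, 0.412, -0.0]
wrist_force: [-1.1, -0.4, 0.3]
opening: 0.996
grasp_force: 0.0
time_s: 18.32
eef_pos: [0.4337, 0.1571, 0.2228]
eef_rot: [0.0, 0.992, 0.126, -0.0]
wrist_force: [-0.0, 0.8, 0.1]
opening: 0.995
grasp_force: 0.0
[240. 140.] 191 [688.5 166.6  52.   50.6  82.1] 0.0252 [ 45.2 469.7]
[163. 170.] 652 [580.5 423.  116.4  66.4  -2.7] 0.024 [-97.9 708.4]
[349. 170.] 242 [ 593.7 -198.4   72.8   38.6   -8. ] 0.0207 [ 2.7 95. ]
[164. 218.] 692 [418.9 407.  114.5  66.4 -15.6] 0.0239 [-255.6  669.8]
[241. 222.] 432 [412.9 157.   78.4  62.8  14.1] 0.0242 [-226.3  421.4]
[188. 269.] 240 [256.6 319.3  76.9  41.    9.7] 0.0239 [-403.9  560.1]
[363. 171.] 159 [ 590.5 -238.5   53.9   47.9  -87.8] 0.0434 [ 5.2 54.9]
[383. 175.] 203 [ 576.2 -303.5   69.9   42.2   10.2] 0.0439 [  0.2 -11.5]
[337. 156.] 240 [ 600.7 -132.2  102.5   21.2   -8.5] 0.1698 [  0.3 161.6]
from [ 0.4336  0.1572  0.2228 14.48  ]
  [-0.006, -0.024, 1.0, 0.003] rows>=3.2
  [-0.0, -0.001, 0.014, 0.0] rows>=0.0
   -> [ 0.4312  0.1618  0.02   14.2222] q6=96
```

```bash
python3 -m handwheel '[[[-0.006,-0.024,0.3,0.003],[-0.006,-0.024,0.6,0.003],[-0.006,-0.024,0.85,0.003],[-0.006,-0.024,0.97,0.003],[-0.006,-0.024,1,0.003],[-0.006,-0.024,1,0.003],[-0.006,-0.024,1,0.003]]]' 85
python3 -m handwheel '[[[0,0,0.05,0],[0,0,0.05,0],[0,0,0.05,0],[0,0,0.05,0]]]' 85
python3 -m handwheel '[[[0,0,0,0],[0,0,0,0],[0,0,0,0],[0,0,0,0],[0,0,0,0],[0,0,0,0]]]' 50
python3 -m handwheel '[[[0,0,-0.3,0],[0,0,-0.7,0],[0,0,-1,0],[0,0,-1,0],[0,0,-1,0],[0,0,-1,0]]]'
python3 - <<'E'
from h import *
p=bed(0,20)
plan([(*p,.22,81.9),(*p,.0575,81.9)])
E
```

```text
time_s: 19.25
eef_pos: [0.432, 0.1627, 0.0242]
eef_rot: [0.0, 0.992, 0.125, 0.001]
wrist_force: [0.2, 0.1, -1.1]
opening: 0.996
grasp_force: 0.0
time_s: 19.75
eef_pos: [0.4308, 0.1627, 0.013]
eef_rot: [0.0, 0.992, 0.125, 0.0]
wrist_force: [0.4, -0.3, 0.0]
opening: 1.0
grasp_force: 0.0
time_s: 20.5
eef_pos: [0.431, 0.1628, 0.0134]
eef_rot: [0.0, 0.992, 0.125, 0.0]
wrist_force: [-1.1, -1.0, 5.3]
opening: 0.731
grasp_force: 66.1
time_s: 21.25
eef_pos: [0.4293, 0.1625, 0.2106]
eef_rot: [-0.0, 0.992, 0.125, -0.002]
wrist_force: [0.4, -0.4, -1.2]
opening: 0.73
grasp_force: 66.6
from [ 0.4293  0.1625  0.2106 14.3378]
  [0.084, 1.0, -0.021, -0.343] rows>=3.2
  [-0.458, 1.0, -0.022, -0.376] rows>=3.5
  [-0.166, 0.108, -0.004, -0.067] rows>=0.6
   -> [ 0.5805 -0.2722  0.22   81.8895] q6=-17
  [-0.0, -0.0, 0.812, -0.0] rows>=2.6
   -> [ 5.80500e-01 -2.72200e-01  5.76000e-02  8.18895e+01] q6=-17
```

```bash
python3 -m handwheel '[[[0.084,1,-0.021,-0.343],[0.084,1,-0.021,-0.343],[0.084,1,-0.021,-0.343],[0.084,1,-0.021,-0.343],[0.084,1,-0.021,-0.343],[0.084,1,-0.021,-0.343],[0.084,1,-0.021,-0.343]]]'
python3 -m handwheel '[[[-0.458,1,-0.022,-0.376],[-0.458,1,-0.022,-0.376],[-0.458,1,-0.022,-0.376],[-0.458,1,-0.022,-0.376],[-0.458,1,-0.022,-0.376],[-0.458,1,-0.022,-0.376],[-0.458,1,-0.022,-0.376]]]'
python3 -m handwheel '[[[-0.166,0.108,-0.004,-0.067],[-0.166,0.108,-0.004,-0.067],[-0.166,0.108,-0.004,-0.067],[-0.166,0.108,-0.004,-0.067]]]'
python3 -m handwheel '[[[0,0,0.25,0],[0,0,0.5,0],[0,0,0.63,0],[0,0,0.68,0],[0,0,0.68,0],[0,0,0.68,0],[0,0,0.68,0]]]'
python3 - <<'E'
from h import *
p=bed(0,20)
plan([(*p,.0575,81.9)])
E
```

```text
time_s: 22.12
eef_pos: [0.4958, -0.0257, 0.2162]
eef_rot: [-0.001, 0.928, 0.374, -0.001]
wrist_force: [-0.3, 0.5, -1.1]
opening: 0.73
grasp_force: 66.5
time_s: 23.0
eef_pos: [0.5688, -0.2328, 0.2215]
eef_rot: [-0.0, 0.787, 0.617, -0.0]
wrist_force: [-0.4, 0.1, -0.3]
opening: 0.732
grasp_force: 66.5
time_s: 23.5
eef_pos: [0.5818, -0.2708, 0.2223]
eef_rot: [-0.0, 0.755, 0.656, 0.0]
wrist_force: [-0.4, 0.1, -1.1]
opening: 0.73
grasp_force: 66.5
time_s: 24.38
eef_pos: [0.5828, -0.2726, 0.088]
eef_rot: [0.001, 0.755, 0.655, 0.0]
wrist_force: [-0.4, 0.2, -1.5]
opening: 0.729
grasp_force: 66.5
from [ 0.5828 -0.2726  0.088  81.8956]
  [-0.0, -0.012, 0.152, -0.0] rows>=0.5
   -> [ 5.80400e-01 -2.72300e-01  5.76000e-02  8.18956e+01] q6=-17
```

```bash
python3 -m handwheel '[[[0,-0.006,0.07,0],[0,-0.006,0.12,0],[0,-0.006,0.14,0],[0,-0.006,0.145,0],[0,-0.006,0.145,0],[0,-0.006,0.145,0],[0,-0.006,0.145,0]]]'
python3 - <<'E'
from h import *
p=bed(0,20)
plan([(*p,.0575,81.9)])
E
```

```text
time_s: 25.25
eef_pos: [0.5807, -0.2718, 0.0575]
eef_rot: [-0.0, 0.755, 0.655, -0.0]
wrist_force: [-3.1, 2.4, 5.2]
opening: 0.73
grasp_force: 67.1
from [ 5.8070e-01 -2.7180e-01  5.7500e-02  8.1896e+01]
  [-0.003, -0.001, -0.0, -0.0] rows>=0.0
   -> [ 5.8040e-01 -2.7240e-01  5.7500e-02  8.1896e+01] q6=-17
```

```bash
python3 -m handwheel '[[[0,0,-0.005,0],[0,0,-0.005,0],[0,0,-0.005,0],[0,0,-0.005,0]]]' 85
python3 -m handwheel '[[[0,0,-0.3,0],[0,0,-0.6,0],[0,0,-0.8,0],[0,0,-0.9,0],[0,0,-0.9,0],[0,0,-0.9,0]]]'
python3 - <<'E'
from h import *
x,y=.5716,.2794
plan([(x,y,.22,18.3)])
E
```

```text
time_s: 25.75
eef_pos: [0.5807, -0.2719, 0.0582]
eef_rot: [-0.0, 0.755, 0.655, 0.0]
wrist_force: [-0.5, -0.2, 0.0]
opening: 0.997
grasp_force: 0.0
time_s: 26.5
eef_pos: [0.5797, -0.2712, 0.2356]
eef_rot: [-0.002, 0.755, 0.655, -0.0]
wrist_force: [-0.1, -0.1, -1.2]
opening: 0.993
grasp_force: 0.0
from [ 0.5797 -0.2712  0.2356 81.8879]
  [1.0, -0.158, 0.029, 0.272] rows>=3.2
  [1.0, -0.633, 0.033, 0.318] rows>=3.8
  [0.282, -0.481, 0.016, 0.15] rows>=1.8
   -> [ 0.5716  0.2794  0.22   18.2896] q6=98
```

```bash
python3 -m handwheel '[[[1,-0.158,0.029,0.272],[1,-0.158,0.029,0.272],[1,-0.158,0.029,0.272],[1,-0.158,0.029,0.272],[1,-0.158,0.029,0.272],[1,-0.158,0.029,0.272],[1,-0.158,0.029,0.272]]]'
python3 -m handwheel '[[[1,-0.633,0.033,0.318],[1,-0.633,0.033,0.318],[1,-0.633,0.033,0.318],[1,-0.633,0.033,0.318],[1,-0.633,0.033,0.318],[1,-0.633,0.033,0.318],[1,-0.633,0.033,0.318]]]'
python3 -m handwheel '[[[0.282,-0.481,0.016,0.15],[0.282,-0.481,0.016,0.15],[0.282,-0.481,0.016,0.15],[0.282,-0.481,0.016,0.15],[0.282,-0.481,0.016,0.15]]]'
python3 - <<'E'
from h import *
c=ctrl.camera("top");H=hsv(c)
for lo,hi in ((.055,.075),(.155,.178)):
    for b in blobs(c,(H[...,1]<90)|(lo>.1),lo,hi,150):
        if 250<b[2][0]<700 and abs(b[2][1])<480: print(*b,tobed(b[2][:2]))
x,y=.5716,.2794
plan([(x,y,.02,18.3)])
E
```

```text
time_s: 27.38
eef_pos: [0.5777, -0.0711, 0.2322]
eef_rot: [0.0, 0.873, 0.488, -0.0]
wrist_force: [-0.4, -0.0, -0.0]
opening: 0.995
grasp_force: 0.0
time_s: 28.25
eef_pos: [0.5746, 0.1654, 0.2259]
eef_rot: [0.0, 0.964, 0.268, -0.0]
wrist_force: [0.6, 0.8, -0.7]
opening: 0.994
grasp_force: 0.0
time_s: 28.88
eef_pos: [0.5731, 0.277, 0.2228]
eef_rot: [0.0, 0.987, 0.158, -0.0]
wrist_force: [0.3, 0.2, -0.5]
opening: 0.998
grasp_force: 0.0
[374. 172.] 735 [ 579.5 -270.3  117.4   65.8   81.9] 0.0681 [-1.2 21.9]
[337. 155.] 236 [ 601.  -132.   100.9   20.5   -8.6] 0.1695 [  0.6 161.8]
from [ 0.5731  0.2771  0.2228 18.1738]
  [-0.003, -0.013, 1.0, -0.001] rows>=3.2
  [-0.001, -0.0, 0.014, -0.0] rows>=0.0
   -> [ 0.5715  0.2793  0.02   18.2598] q6=98
```

```bash
python3 -m handwheel '[[[-0.003,-0.01,0.3,0],[-0.003,-0.01,0.6,0],[-0.003,-0.01,0.85,0],[-0.003,-0.01,0.97,0],[-0.003,-0.01,1,0],[-0.003,-0.01,1,0],[-0.003,-0.01,1,0]]]' 85
python3 -m handwheel '[[[0,0,0.05,0],[0,0,0.05,0],[0,0,0.05,0],[0,0,0.05,0]]]' 85
python3 -m handwheel '[[[0,0,0,0],[0,0,0,0],[0,0,0,0],[0,0,0,0],[0,0,0,0],[0,0,0,0]]]' 50
python3 -m handwheel '[[[0,0,-0.3,0],[0,0,-0.7,0],[0,0,-1,0],[0,0,-1,0],[0,0,-1,0],[0,0,-1,0]]]'
python3 - <<'E'
from h import *
p=bed(0,20)
plan([(*p,.22,81.9)])
E
```

```text
time_s: 29.8
eef_pos: [0.5728, 0.2806, 0.0246]
eef_rot: [-0.0, 0.987, 0.159, 0.002]
wrist_force: [-0.7, 0.0, 0.6]
opening: 0.993
grasp_force: 0.0
time_s: 30.3
eef_pos: [0.5715, 0.2805, 0.0128]
eef_rot: [-0.0, 0.987, 0.159, 0.0]
wrist_force: [-0.3, 0.1, 0.8]
opening: 0.993
grasp_force: 0.0
time_s: 31.05
eef_pos: [0.5719, 0.2807, 0.0133]
eef_rot: [-0.0, 0.987, 0.159, 0.001]
wrist_force: [-0.5, 0.4, 5.1]
opening: 0.73
grasp_force: 67.3
time_s: 31.8
eef_pos: [0.5698, 0.28, 0.2095]
eef_rot: [0.0, 0.987, 0.159, -0.003]
wrist_force: [0.5, 0.0, -1.3]
opening: 0.73
grasp_force: 66.7
from [ 0.5698  0.28    0.2095 18.2928]
  [-0.309, 1.0, -0.02, -0.28] rows>=3.3
  [-0.877, 1.0, -0.025, -0.357] rows>=4.3
  [-0.366, 0.119, -0.008, -0.103] rows>=1.2
   -> [ 0.5804 -0.2722  0.2201 81.8912] q6=-17
```

```bash
python3 -m handwheel '[[[-0.309,1,-0.02,-0.28],[-0.309,1,-0.02,-0.28],[-0.309,1,-0.02,-0.28],[-0.309,1,-0.02,-0.28],[-0.309,1,-0.02,-0.28],[-0.309,1,-0.02,-0.28],[-0.309,1,-0.02,-0.28]]]'
python3 -m handwheel '[[[-0.877,1,-0.025,-0.357],[-0.877,1,-0.025,-0.357],[-0.877,1,-0.025,-0.357],[-0.877,1,-0.025,-0.357],[-0.877,1,-0.025,-0.357],[-0.877,1,-0.025,-0.357],[-0.877,1,-0.025,-0.357],[-0.877,1,-0.025,-0.357]]]'
python3 -m handwheel '[[[-0.366,0.119,-0.008,-0.103],[-0.366,0.119,-0.008,-0.103],[-0.366,0.119,-0.008,-0.103],[-0.366,0.119,-0.008,-0.103],[-0.366,0.119,-0.008,-0.103]]]'
python3 -m handwheel '[[[0,0,0.25,0],[0,0,0.45,0],[0,0,0.54,0],[0,0,0.55,0],[0,0,0.55,0],[0,0,0.55,0]]]'
python3 - <<'E'
from h import *
p=bed(0,20)
plan([(*p,.0815,81.9)])
E
```

```text
time_s: 32.67
eef_pos: [0.575, 0.0724, 0.2158]
eef_rot: [-0.0, 0.932, 0.362, -0.001]
wrist_force: [-0.0, 0.1, -0.8]
opening: 0.733
grasp_force: 66.6
time_s: 33.67
eef_pos: [0.5808, -0.193, 0.2216]
eef_rot: [-0.0, 0.803, 0.596, 0.0]
wrist_force: [0.3, -0.4, -1.7]
opening: 0.733
grasp_force: 66.6
time_s: 34.3
eef_pos: [0.5822, -0.2702, 0.2233]
eef_rot: [-0.0, 0.755, 0.656, 0.0]
wrist_force: [0.2, 0.6, -1.8]
opening: 0.732
grasp_force: 66.6
time_s: 35.05
eef_pos: [0.5832, -0.2725, 0.1154]
eef_rot: [0.002, 0.755, 0.655, 0.0]
wrist_force: [-0.1, -0.7, -0.1]
opening: 0.729
grasp_force: 66.6
from [ 0.5832 -0.2725  0.1154 81.8939]
  [-0.001, -0.014, 0.169, -0.0] rows>=0.5
   -> [ 5.80400e-01 -2.72300e-01  8.16000e-02  8.18939e+01] q6=-17
```

```bash
python3 -m handwheel '[[[0,-0.006,0.08,0],[0,-0.006,0.12,0],[0,-0.006,0.145,0],[0,-0.006,0.15,0],[0,-0.006,0.15,0],[0,-0.006,0.15,0],[0,-0.006,0.15,0]]]'
python3 -m handwheel '[[[0,0,-0.005,0],[0,0,-0.005,0],[0,0,-0.005,0],[0,0,-0.005,0]]]' 85
python3 -m handwheel '[[[0,0,-0.3,0],[0,0,-0.6,0],[0,0,-0.75,0],[0,0,-0.75,0],[0,0,-0.75,0],[0,0,-0.75,0]]]'
python3 - <<'E'
from h import *
x,y=.5805,.4226
plan([(x,y,.22,-3.2)])
E
```

```text
time_s: 35.92
eef_pos: [0.5811, -0.2717, 0.0837]
eef_rot: [0.0, 0.755, 0.655, 0.0]
wrist_force: [-0.1, 0.1, -1.6]
opening: 0.736
grasp_force: 66.6
time_s: 36.42
eef_pos: [0.5809, -0.2716, 0.0843]
eef_rot: [0.0, 0.755, 0.655, 0.0]
wrist_force: [-0.3, -0.6, 0.2]
opening: 0.994
grasp_force: 0.0
time_s: 37.17
eef_pos: [0.5799, -0.271, 0.2319]
eef_rot: [-0.002, 0.755, 0.655, -0.0]
wrist_force: [-0.2, 0.7, 0.1]
opening: 0.999
grasp_force: 0.0
from [ 0.5799 -0.271   0.2319 81.89  ]
  [1.0, -0.142, 0.017, 0.288] rows>=3.2
  [1.0, -0.645, 0.021, 0.34] rows>=3.8
  [0.531, -1.0, 0.019, 0.323] rows>=3.6
  [0.001, -0.136, 0.003, 0.039] rows>=0.4
   -> [ 0.5805  0.4227  0.2199 -3.1943] q6=129
```

```bash
python3 -m handwheel '[[[1,-0.142,0.017,0.288],[1,-0.142,0.017,0.288],[1,-0.142,0.017,0.288],[1,-0.142,0.017,0.288],[1,-0.142,0.017,0.288],[1,-0.142,0.017,0.288],[1,-0.142,0.017,0.288]]]'
python3 -m handwheel '[[[1,-0.645,0.021,0.34],[1,-0.645,0.021,0.34],[1,-0.645,0.021,0.34],[1,-0.645,0.021,0.34],[1,-0.645,0.021,0.34],[1,-0.645,0.021,0.34],[1,-0.645,0.021,0.34]]]'
python3 -m handwheel '[[[0.531,-1,0.019,0.323],[0.531,-1,0.019,0.323],[0.531,-1,0.019,0.323],[0.531,-1,0.019,0.323],[0.531,-1,0.019,0.323],[0.531,-1,0.019,0.323],[0.531,-1,0.019,0.323]]]'
python3 -m handwheel '[[[0.001,-0.136,0.003,0.039],[0.001,-0.136,0.003,0.039],[0.001,-0.136,0.003,0.039],[0.001,-0.136,0.003,0.039]]]'
python3 - <<'E'
from h import *
c=ctrl.camera("top");H=hsv(c)
for lo,hi in ((.08,.1),(.155,.178)):
    for b in blobs(c,(H[...,1]<90)|(lo>.1),lo,hi,150):
        if 250<b[2][0]<700 and abs(b[2][1])<480: print(*b,tobed(b[2][:2]))
x,y=.5805,.4226
plan([(x,y,.02,-3.2)])
E
```

```text
time_s: 38.05
eef_pos: [0.581, -0.0713, 0.2307]
eef_rot: [0.0, 0.879, 0.477, -0.0]
wrist_force: [0.5, -0.1, 0.3]
opening: 0.995
grasp_force: 0.0
time_s: 38.92
eef_pos: [0.5815, 0.1665, 0.2266]
eef_rot: [0.0, 0.971, 0.24, -0.0]
wrist_force: [0.5, -0.5, -0.4]
opening: 0.998
grasp_force: 0.0
time_s: 39.8
eef_pos: [0.5821, 0.3928, 0.223]
eef_rot: [0.0, 1.0, 0.0, -0.0]
wrist_force: [0.2, -0.7, 0.1]
opening: 0.991
grasp_force: 0.0
time_s: 40.3
eef_pos: [0.5817, 0.421, 0.2224]
eef_rot: [0.0, 1.0, -0.028, 0.0]
wrist_force: [0.6, 0.6, 0.3]
opening: 0.997
grasp_force: 0.0
[377. 170.] 767 [ 579.5 -270.4  117.2   65.6   81.8] 0.0923 [-1.2 21.8]
[337. 155.] 242 [ 600.6 -132.   102.5   20.5   -8.2] 0.1691 [  0.2 161.7]
from [ 0.5817  0.4212  0.2224 -3.23  ]
  [-0.006, -0.007, 1.0, -0.0] rows>=3.2
  [-0.0, 0.0, 0.012, -0.0] rows>=0.0
   -> [ 0.5806  0.4226  0.02   -3.23  ] q6=129
```

Three boxes are piled exactly. Now the fourth.

```bash
python3 -m handwheel '[[[-0.006,-0.004,0.3,0],[-0.006,-0.004,0.6,0],[-0.006,-0.004,0.85,0],[-0.006,-0.004,0.97,0],[-0.006,-0.004,1,0],[-0.006,-0.004,1,0],[-0.006,-0.004,1,0]]]' 85
python3 -m handwheel '[[[0,0,0.05,0],[0,0,0.05,0],[0,0,0.05,0],[0,0,0.05,0]]]' 85
python3 -m handwheel '[[[0,0,0,0],[0,0,0,0],[0,0,0,0],[0,0,0,0],[0,0,0,0],[0,0,0,0]]]' 50
python3 -m handwheel '[[[0,0,-0.3,0],[0,0,-0.7,0],[0,0,-1,0],[0,0,-1,0],[0,0,-1,0],[0,0,-1,0]]]'
python3 - <<'E'
from h import *
p=bed(0,20)
plan([(*p,.24,81.9)])
E
```

```text
time_s: 41.22
eef_pos: [0.582, 0.4238, 0.0251]
eef_rot: [-0.001, 1.0, -0.028, 0.002]
wrist_force: [0.3, -0.3, -0.5]
opening: 0.998
grasp_force: 0.0
time_s: 41.72
eef_pos: [0.5803, 0.423, 0.0124]
eef_rot: [-0.0, 1.0, -0.028, 0.0]
wrist_force: [-0.7, -0.2, 0.9]
opening: 0.996
grasp_force: 0.0
time_s: 42.48
eef_pos: [0.5807, 0.4231, 0.0129]
eef_rot: [-0.0, 1.0, -0.028, 0.0]
wrist_force: [-0.4, 0.8, 5.5]
opening: 0.731
grasp_force: 68.1
time_s: 43.22
eef_pos: [0.5787, 0.4221, 0.2085]
eef_rot: [0.001, 1.0, -0.028, -0.003]
wrist_force: [-0.5, 0.6, -1.1]
opening: 0.73
grasp_force: 67.4
from [ 0.5787  0.4221  0.2085 -3.1951]
  [0.058, 1.0, -0.045, -0.286] rows>=3.2
  [-0.389, 1.0, -0.049, -0.306] rows>=3.4
  [-1.0, 0.916, -0.062, -0.386] rows>=4.3
  [-0.041, 0.006, -0.002, -0.012] rows>=0.1
   -> [ 0.5803 -0.2723  0.2401 81.8892] q6=-17
```

```bash
python3 -m handwheel '[[[0.058,1,-0.045,-0.286],[0.058,1,-0.045,-0.286],[0.058,1,-0.045,-0.286],[0.058,1,-0.045,-0.286],[0.058,1,-0.045,-0.286],[0.058,1,-0.045,-0.286],[0.058,1,-0.045,-0.286]]]'
python3 -m handwheel '[[[-0.389,1,-0.049,-0.306],[-0.389,1,-0.049,-0.306],[-0.389,1,-0.049,-0.306],[-0.389,1,-0.049,-0.306],[-0.389,1,-0.049,-0.306],[-0.389,1,-0.049,-0.306],[-0.389,1,-0.049,-0.306]]]'
python3 -m handwheel '[[[-1,0.916,-0.062,-0.386],[-1,0.916,-0.062,-0.386],[-1,0.916,-0.062,-0.386],[-1,0.916,-0.062,-0.386],[-1,0.916,-0.062,-0.386],[-1,0.916,-0.062,-0.386],[-1,0.916,-0.062,-0.386],[-1,0.916,-0.062,-0.386]]]'
python3 -m handwheel '[[[-0.041,0.006,-0.002,-0.012],[-0.041,0.006,-0.002,-0.012],[-0.041,0.006,-0.002,-0.012],[-0.041,0.006,-0.002,-0.012]]]'
python3 -m handwheel '[[[0,0,0.25,0],[0,0,0.45,0],[0,0,0.52,0],[0,0,0.525,0],[0,0,0.525,0],[0,0,0.525,0]]]'
python3 - <<'E'
from h import *
p=bed(0,20)
plan([(*p,.105,81.9)])
E
```

```text
time_s: 44.1
eef_pos: [0.5803, 0.2241, 0.2207]
eef_rot: [-0.0, 0.982, 0.186, -0.0]
wrist_force: [-0.4, 0.6, -2.3]
opening: 0.73
grasp_force: 67.4
time_s: 44.98
eef_pos: [0.5812, 0.0097, 0.2309]
eef_rot: [-0.0, 0.914, 0.405, -0.0]
wrist_force: [-0.4, 0.4, -0.9]
opening: 0.731
grasp_force: 67.4
time_s: 45.98
eef_pos: [0.5824, -0.2614, 0.2434]
eef_rot: [-0.0, 0.76, 0.649, 0.0]
wrist_force: [0.5, 0.4, -1.4]
opening: 0.73
grasp_force: 67.4
time_s: 46.48
eef_pos: [0.5819, -0.2714, 0.2439]
eef_rot: [-0.0, 0.755, 0.655, 0.0]
wrist_force: [0.3, -0.3, -3.0]
opening: 0.73
grasp_force: 67.4
time_s: 47.22
eef_pos: [0.583, -0.2722, 0.1409]
eef_rot: [0.002, 0.755, 0.655, 0.0]
wrist_force: [-0.4, 1.1, -1.8]
opening: 0.73
grasp_force: 67.3
from [ 0.583  -0.2722  0.1409 81.8925]
  [-0.002, -0.012, 0.18, -0.0] rows>=0.6
   -> [ 0.5805 -0.2723  0.1049 81.8925] q6=-17
```

```bash
python3 -m handwheel '[[[0,-0.006,0.08,0],[0,-0.006,0.14,0],[0,-0.006,0.165,0],[0,-0.006,0.17,0],[0,-0.006,0.17,0],[0,-0.006,0.17,0],[0,-0.006,0.17,0]]]'
python3 -m handwheel '[[[0,0,-0.005,0],[0,0,-0.005,0],[0,0,-0.005,0],[0,0,-0.005,0]]]' 85
python3 -m handwheel '[[[0,0,-0.3,0],[0,0,-0.6,0],[0,0,-0.65,0],[0,0,-0.65,0],[0,0,-0.65,0],[0,0,-0.65,0]]]'
python3 - <<'E'
from h import *
x,y=.4189,.407
plan([(x,y,.22,-15.4)])
E
```

```text
time_s: 48.1
eef_pos: [0.5808, -0.2713, 0.1049]
eef_rot: [-0.0, 0.755, 0.655, 0.0]
wrist_force: [-1.6, 1.8, 1.0]
opening: 0.729
grasp_force: 67.7
time_s: 48.6
eef_pos: [0.5808, -0.2714, 0.1059]
eef_rot: [0.0, 0.755, 0.655, 0.0]
wrist_force: [1.1, -0.3, 0.2]
opening: 0.998
grasp_force: 0.0
time_s: 49.35
eef_pos: [0.5799, -0.2708, 0.2336]
eef_rot: [-0.002, 0.755, 0.655, -0.0]
wrist_force: [-0.7, 0.1, -0.2]
opening: 0.994
grasp_force: 0.0
from [ 0.5799 -0.2708  0.2336 81.8901]
  [1.0, -0.393, 0.021, -0.297] rows>=3.4
  [1.0, 0.071, 0.02, -0.277] rows>=3.2
  [1.0, 0.528, 0.022, -0.312] rows>=3.6
  [0.159, 0.225, 0.005, -0.076] rows>=0.9
   -> [  0.4189   0.407    0.22   164.568 ] q6=-30
```

```bash
python3 -m handwheel '[[[1,-0.393,0.021,-0.297],[1,-0.393,0.021,-0.297],[1,-0.393,0.021,-0.297],[1,-0.393,0.021,-0.297],[1,-0.393,0.021,-0.297],[1,-0.393,0.021,-0.297],[1,-0.393,0.021,-0.297]]]'
python3 -m handwheel '[[[1,0.071,0.02,-0.277],[1,0.071,0.02,-0.277],[1,0.071,0.02,-0.277],[1,0.071,0.02,-0.277],[1,0.071,0.02,-0.277],[1,0.071,0.02,-0.277],[1,0.071,0.02,-0.277]]]'
python3 -m handwheel '[[[1,0.528,0.022,-0.312],[1,0.528,0.022,-0.312],[1,0.528,0.022,-0.312],[1,0.528,0.022,-0.312],[1,0.528,0.022,-0.312],[1,0.528,0.022,-0.312],[1,0.528,0.022,-0.312]]]'
python3 -m handwheel '[[[0.159,0.225,0.005,-0.076],[0.159,0.225,0.005,-0.076],[0.159,0.225,0.005,-0.076],[0.159,0.225,0.005,-0.076],[0.159,0.225,0.005,-0.076]]]'
python3 - <<'E'
from h import *
c=ctrl.camera("top");H=hsv(c)
for lo,hi in ((.105,.123),(.155,.178)):
    for b in blobs(c,(H[...,1]<90)|(lo>.15),lo,hi,150):
        if 250<b[2][0]<700 and abs(b[2][1])<480: print(*b,tobed(b[2][:2]))
x,y=.4189,.407
plan([(x,y,.02,-15.4)])
E
```

```text
time_s: 50.22
eef_pos: [0.5314, -0.0634, 0.2314]
eef_rot: [-0.0, 0.592, 0.806, -0.0]
wrist_force: [-0.2, -0.7, 0.5]
opening: 0.998
grasp_force: 0.0
time_s: 51.1
eef_pos: [0.4854, 0.1313, 0.2276]
eef_rot: [0.0, 0.414, 0.91, -0.0]
wrist_force: [-0.7, -0.4, 0.1]
opening: 0.995
grasp_force: 0.0
time_s: 51.98
eef_pos: [0.4332, 0.3514, 0.2233]
eef_rot: [0.0, 0.192, 0.981, -0.0]
wrist_force: [-0.1, 0.2, 0.1]
opening: 0.996
grasp_force: 0.0
time_s: 52.6
eef_pos: [0.4202, 0.4056, 0.2224]
eef_rot: [0.0, 0.135, 0.991, -0.0]
wrist_force: [0.3, 0.5, -0.3]
opening: 0.989
grasp_force: 0.0
[378. 168.] 794 [ 579.8 -268.3  116.1   65.6   81.7] 0.1161 [-1.2 23.9]
[337. 156.] 242 [ 600.1 -131.8  102.8   20.4   -8. ] 0.1694 [ -0.3 161.9]
from [  0.4202   0.4058   0.2224 164.4983]
  [0.008, 0.004, 1.0, -0.001] rows>=3.2
  [-0.0, 0.0, 0.012, -0.0] rows>=0.0
   -> [4.188000e-01 4.070000e-01 2.000000e-02 1.645842e+02] q6=-30
```

```bash
python3 -m handwheel '[[[0.006,0.004,0.3,0],[0.006,0.004,0.6,0],[0.006,0.004,0.85,0],[0.006,0.004,0.97,0],[0.006,0.004,1,0],[0.006,0.004,1,0],[0.006,0.004,1,0]]]' 85
python3 -m handwheel '[[[0,0,0.05,0],[0,0,0.05,0],[0,0,0.05,0],[0,0,0.05,0]]]' 85
python3 -m handwheel '[[[0,0,0,0],[0,0,0,0],[0,0,0,0],[0,0,0,0],[0,0,0,0],[0,0,0,0]]]' 50
python3 -m handwheel '[[[0,0,-0.3,0],[0,0,-0.7,0],[0,0,-1,0],[0,0,-1,0],[0,0,-1,0],[0,0,-1,0]]]'
python3 - <<'E'
from h import *
p=bed(0,21)
plan([(*p,.24,81.9)])
E
```

```text
time_s: 53.52
eef_pos: [0.42, 0.4083, 0.024]
eef_rot: [0.001, 0.134, 0.991, 0.001]
wrist_force: [0.2, -0.1, 0.0]
opening: 0.993
grasp_force: 0.0
time_s: 54.02
eef_pos: [0.4189, 0.4076, 0.0124]
eef_rot: [0.0, 0.134, 0.991, 0.0]
wrist_force: [0.8, 0.6, -0.4]
opening: 1.0
grasp_force: 0.0
time_s: 54.78
eef_pos: [0.4193, 0.4079, 0.0128]
eef_rot: [0.0, 0.134, 0.991, 0.0]
wrist_force: [-0.0, 1.5, 5.9]
opening: 0.733
grasp_force: 67.0
time_s: 55.52
eef_pos: [0.4175, 0.4066, 0.2093]
eef_rot: [-0.002, 0.134, 0.991, -0.002]
wrist_force: [0.5, -0.3, -1.3]
opening: 0.728
grasp_force: 67.0
from [  0.4175   0.4066   0.2093 164.5649]
  [-0.553, -1.0, -0.05, 0.315] rows>=3.7
  [-1.0, -0.673, -0.053, 0.333] rows>=3.9
  [-1.0, -0.094, -0.044, 0.277] rows>=3.2
  [-0.127, 0.043, -0.006, 0.037] rows>=0.4
   -> [ 0.5806 -0.2713  0.2399 81.8871] q6=-17
```

```bash
python3 -m handwheel '[[[-0.553,-1,-0.05,0.315],[-0.553,-1,-0.05,0.315],[-0.553,-1,-0.05,0.315],[-0.553,-1,-0.05,0.315],[-0.553,-1,-0.05,0.315],[-0.553,-1,-0.05,0.315],[-0.553,-1,-0.05,0.315]]]'
python3 -m handwheel '[[[-1,-0.673,-0.053,0.333],[-1,-0.673,-0.053,0.333],[-1,-0.673,-0.053,0.333],[-1,-0.673,-0.053,0.333],[-1,-0.673,-0.053,0.333],[-1,-0.673,-0.053,0.333],[-1,-0.673,-0.053,0.333]]]'
python3 -m handwheel '[[[-1,-0.094,-0.044,0.277],[-1,-0.094,-0.044,0.277],[-1,-0.094,-0.044,0.277],[-1,-0.094,-0.044,0.277],[-1,-0.094,-0.044,0.277],[-1,-0.094,-0.044,0.277],[-1,-0.094,-0.044,0.277]]]'
python3 -m handwheel '[[[-0.127,0.043,-0.006,0.037],[-0.127,0.043,-0.006,0.037],[-0.127,0.043,-0.006,0.037],[-0.127,0.043,-0.006,0.037],[-0.127,0.043,-0.006,0.037]]]'
python3 -m handwheel '[[[0,0,0.2,0],[0,0,0.35,0],[0,0,0.4,0],[0,0,0.4,0],[0,0,0.4,0],[0,0,0.4,0]]]'
python3 - <<'E'
from h import *
p=bed(0,21)
plan([(*p,.129,81.9)])
E
```

```text
time_s: 56.4
eef_pos: [0.4715, 0.1863, 0.2213]
eef_rot: [-0.001, 0.362, 0.932, -0.0]
wrist_force: [0.4, 0.5, -1.9]
opening: 0.729
grasp_force: 67.0
time_s: 57.28
eef_pos: [0.5284, -0.0471, 0.2326]
eef_rot: [-0.0, 0.581, 0.814, 0.0]
wrist_force: [0.6, -0.7, -1.5]
opening: 0.731
grasp_force: 67.0
time_s: 58.15
eef_pos: [0.5758, -0.2424, 0.2418]
eef_rot: [-0.0, 0.736, 0.677, 0.0]
wrist_force: [0.3, -0.2, -0.9]
opening: 0.732
grasp_force: 67.0
time_s: 58.78
eef_pos: [0.582, -0.2697, 0.2429]
eef_rot: [-0.0, 0.755, 0.656, 0.0]
wrist_force: [-0.2, 0.2, -1.4]
opening: 0.727
grasp_force: 67.0
time_s: 59.52
eef_pos: [0.5828, -0.2709, 0.1645]
eef_rot: [0.001, 0.755, 0.655, 0.0]
wrist_force: [-0.5, 0.5, -1.0]
opening: 0.731
grasp_force: 67.0
from [ 0.5828 -0.2709  0.1645 81.8985]
  [-0.004, -0.011, 0.178, -0.0] rows>=0.6
   -> [ 0.5805 -0.2713  0.1289 81.8985] q6=-17
```

```bash
python3 -m handwheel '[[[-0.002,-0.005,0.08,0],[-0.002,-0.005,0.14,0],[-0.002,-0.005,0.16,0],[-0.002,-0.005,0.167,0],[-0.002,-0.005,0.167,0],[-0.002,-0.005,0.167,0],[-0.002,-0.005,0.167,0]]]'
python3 -m handwheel '[[[0,0,-0.005,0],[0,0,-0.005,0],[0,0,-0.005,0],[0,0,-0.005,0]]]' 85
python3 -m handwheel '[[[0,0,-0.3,0],[0,0,-0.5,0],[0,0,-0.6,0],[0,0,-0.6,0],[0,0,-0.6,0]]]'
python3 - <<'E'
from h import *
h=bed(0,162)
plan([(*h,.25,-8.1)])
E
```

```text
time_s: 60.4
eef_pos: [0.5811, -0.2708, 0.1298]
eef_rot: [0.0, 0.755, 0.655, 0.0]
wrist_force: [0.3, 0.2, -2.1]
opening: 0.733
grasp_force: 67.0
time_s: 60.9
eef_pos: [0.581, -0.2707, 0.1306]
eef_rot: [0.0, 0.755, 0.655, 0.0]
wrist_force: [-0.2, -0.2, -0.4]
opening: 0.992
grasp_force: 0.0
time_s: 61.52
eef_pos: [0.5801, -0.27, 0.248]
eef_rot: [-0.002, 0.755, 0.655, -0.0]
wrist_force: [0.2, 0.2, -0.4]
opening: 0.993
grasp_force: 0.0
from [ 0.5801 -0.27    0.248  81.891 ]
  [0.667, 0.003, -0.009, 1.0] rows>=8.0
  [0.002, -0.032, -0.001, 0.047] rows>=0.4
   -> [ 0.6004 -0.1317  0.25   -8.092 ] q6=86
```

```bash
python3 -m handwheel '[[[0.667,0.003,-0.009,1],[0.667,0.003,-0.009,1],[0.667,0.003,-0.009,1],[0.667,0.003,-0.009,1],[0.667,0.003,-0.009,1],[0.667,0.003,-0.009,1],[0.667,0.003,-0.009,1],[0.667,0.003,-0.009,1],[0.667,0.003,-0.009,1],[0.667,0.003,-0.009,1]]]' 45
python3 -m handwheel '[[[0.002,-0.032,-0.001,0.047],[0.002,-0.032,-0.001,0.047],[0.002,-0.032,-0.001,0.047],[0.002,-0.032,-0.001,0.047]]]'
python3 - <<'E'
from h import *
c=ctrl.camera("scene");H=hsv(c)
for b in blobs(c,(H[...,1]<90),.12,.15,100):
    if 250<b[2][0]<700 and abs(b[2][1])<480: print(*b,tobed(b[2][:2]))
cv2.imwrite("pics/s2.png",cv2.resize(c["color"][60:300,60:380,::-1],(800,600),interpolation=cv2.INTER_CUBIC))
h=bed(0,162)
plan([(*h,.153,-8.1)])
E
```

```text
time_s: 62.78
eef_pos: [0.5999, -0.1385, 0.2509]
eef_rot: [-0.0, 0.999, -0.034, -0.001]
wrist_force: [-0.0, -0.6, -0.6]
opening: 0.527
grasp_force: 0.0
time_s: 63.28
eef_pos: [0.6012, -0.1325, 0.2524]
eef_rot: [0.0, 0.998, -0.07, -0.0]
wrist_force: [-0.2, -0.0, -0.4]
opening: 0.53
grasp_force: 0.0
[146. 154.] 571 [ 581.1 -279.2  144.7   66.    80.9] 0.1387 [ 1.6 13.3]
from [ 0.6012 -0.1325  0.2525 -8.0444]
  [-0.005, -0.003, 0.497, 0.001] rows>=1.6
   -> [ 0.6003 -0.1317  0.1531 -8.1303] q6=86
```

View pics/s2.png

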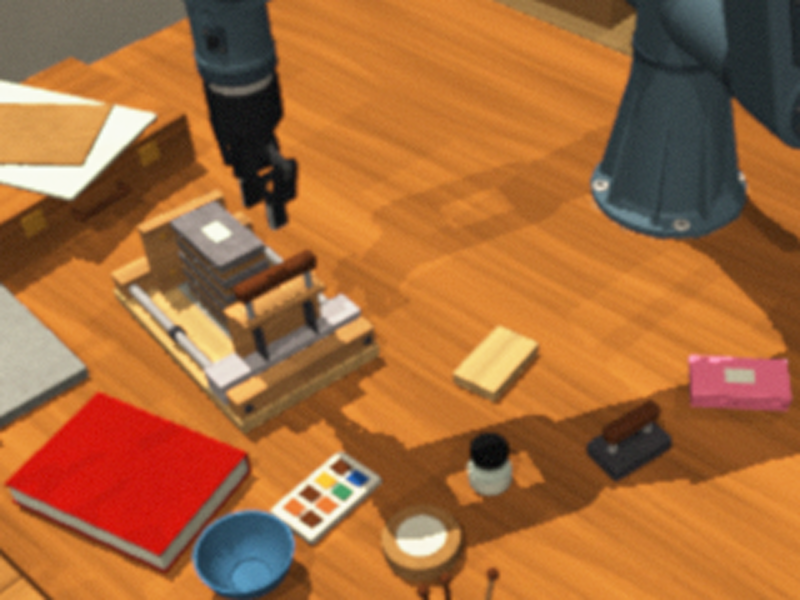

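The scene view shows five flush boxes in the pile at about (220,245), with the cheek still back. The weight has shifted a little to about (630,440). Now I push the cheek in.

```bash
python3 -m handwheel '[[[-0.003,-0.003,0.2,0],[-0.003,-0.003,0.4,0],[-0.003,-0.003,0.49,0],[-0.003,-0.003,0.49,0],[-0.003,-0.003,0.49,0],[-0.003,-0.003,0.49,0]]]' 45
python3 -m handwheel '[[[0,0,0,0],[0,0,0,0],[0,0,0,0],[0,0,0,0],[0,0,0,0],[0,0,0,0],[0,0,0,0]]]' 10
python3 -m handwheel '[[[0,0.03,0,0],[0,0.06,0,0],[0,0.09,0,0],[0,0.12,0,0],[0,0.15,0,0],[0,0.18,0,0],[0,0.21,0,0],[0,0.24,0,0],[0,0.27,0,0],[0,0.27,0,0]]]'
python3 -m handwheel '[[[0,0.01,0,0],[0,0.02,0,0],[0,0.03,0,0],[0,0.04,0,0],[0,0.05,0,0],[0,0.06,0,0],[0,0.07,0,0],[0,0.07,0,0],[0,0.07,0,0]]]'
python3 - <<'E'
from h import *
print(tobed(np.array(cur()[:2])*1000))
E
```

```text
time_s: 64.08
eef_pos: [0.6019, -0.1321, 0.1564]
eef_rot: [0.001, 0.998, -0.07, 0.002]
wrist_force: [0.1, 0.5, -0.2]
opening: 0.524
grasp_force: 0.0
time_s: 64.95
eef_pos: [0.6011, -0.1325, 0.1557]
eef_rot: [0.001, 0.997, -0.071, 0.001]
wrist_force: [-2.3, -3.2, 5.4]
opening: 0.22
grasp_force: 61.3
time_s: 66.2
eef_pos: [0.5935, -0.1847, 0.1557]
eef_rot: [-0.0, 0.998, -0.071, 0.001]
wrist_force: [-1.9, 1.4, 6.8]
opening: 0.222
grasp_force: 61.4
time_s: 67.32
eef_pos: [0.5917, -0.1974, 0.1557]
eef_rot: [-0.001, 0.998, -0.07, 0.001]
wrist_force: [-1.9, 5.3, 8.1]
opening: 0.221
grasp_force: 61.6
[ 0.6 95.7]
```

```bash
python3 -m handwheel '[[[0,0.007,0,0],[0,0.014,0,0],[0,0.021,0,0],[0,0.028,0,0],[0,0.033,0,0],[0,0.035,0,0],[0,0.035,0,0],[0,0.035,0,0]]]'
python3 - <<'E'
from h import *
print(tobed(np.array(cur()[:2])*1000))
E
```

```text
time_s: 68.32
eef_pos: [0.5908, -0.2039, 0.1557]
eef_rot: [-0.001, 0.998, -0.07, 0.0]
wrist_force: [-1.2, 7.6, 9.2]
opening: 0.215
grasp_force: 61.6
[ 0.6 89.2]
```

```bash
python3 -m handwheel '[[[0,0.005,0,0],[0,0.01,0,0],[0,0.012,0,0],[0,0.012,0,0],[0,0.012,0,0],[0,0.012,0,0]]]'
python3 - <<'E'
from h import *
print(tobed(np.array(cur()[:2])*1000))
E
```

```text
time_s: 69.08
eef_pos: [0.5905, -0.2056, 0.1557]
eef_rot: [-0.002, 0.998, -0.07, 0.0]
wrist_force: [-1.0, 8.9, 8.8]
opening: 0.223
grasp_force: 61.7
[ 0.6 87.4]
```

```bash
python3 -m handwheel '[[[0,0,0,0],[0,0,0,0],[0,0,0,0],[0,0,0,0]]]' 45
python3 -m handwheel '[[[0,0,-0.3,0],[0,0,-0.5,0],[0,0,-0.5,0],[0,0,-0.5,0],[0,0,-0.5,0]]]' 45
python3 - <<'E'
from h import *
plan([(.4314,.0481,.22,7)])
E
```

```text
time_s: 69.58
eef_pos: [0.5898, -0.2085, 0.1543]
eef_rot: [-0.0, 0.997, -0.071, -0.0]
wrist_force: [-0.5, 0.3, 0.6]
opening: 0.529
grasp_force: 0.0
time_s: 70.2
eef_pos: [0.589, -0.2079, 0.2525]
eef_rot: [-0.001, 0.998, -0.071, -0.001]
wrist_force: [0.2, 0.6, -0.4]
opening: 0.526
grasp_force: 0.0
from [ 0.589  -0.2079  0.2525 -8.1002]
  [-0.831, -1.0, 0.14, -0.152] rows>=4.2
  [-0.091, -0.181, 0.022, -0.024] rows>=0.7
   -> [0.4314 0.0481 0.2201 7.0259] q6=89
```

```bash
python3 -m handwheel '[[[-0.831,-1,0.14,-0.152],[-0.831,-1,0.14,-0.152],[-0.831,-1,0.14,-0.152],[-0.831,-1,0.14,-0.152],[-0.831,-1,0.14,-0.152],[-0.831,-1,0.14,-0.152],[-0.831,-1,0.14,-0.152]]]' 85
python3 -m handwheel '[[[-0.091,-0.181,0.022,-0.024],[-0.091,-0.181,0.022,-0.024],[-0.091,-0.181,0.022,-0.024],[-0.091,-0.181,0.022,-0.024],[-0.091,-0.181,0.022,-0.024]]]'
python3 - <<'E'
from h import *
c=ctrl.camera("top");H=hsv(c);A1=np.ones((384,512),bool)
for m,lo,hi in ((H[...,1]<90,.128,.15),(A1,.155,.178),(A1,.044,.075),(H[...,1]>60,.012,.024)):
    for b in blobs(c,m,lo,hi,100):
        if 250<b[2][0]<700 and abs(b[2][1])<480: print(*b,tobed(b[2][:2]))
plan([(.4314,.0481,.02,7)])
E
```

```text
time_s: 71.08
eef_pos: [0.4543, 0.0121, 0.2265]
eef_rot: [0.0, 0.999, 0.043, 0.0]
wrist_force: [0.6, 1.0, 0.5]
opening: 0.994
grasp_force: 0.0
time_s: 71.7
eef_pos: [0.4326, 0.047, 0.2222]
eef_rot: [0.0, 0.998, 0.061, 0.0]
wrist_force: [-0.3, 0.1, -0.0]
opening: 0.997
grasp_force: 0.0
[388. 167.] 817 [ 576.7 -291.8  116.7   65.1   81.8] 0.1403 [-0.9  0.2]
[362. 159.] 251 [ 591.3 -205.3  105.1   21.7   -7.6] 0.1692 [ 1.3 87.9]
[323. 157.] 327 [ 627.9 -107.5  150.5   26.2   -7.8] 0.0504 [ 23.8 189.8]
[241. 172.] 143 [569.  160.4  40.8  40.7 -43.1] 0.058 [-72.3 446.8]
[353. 190.] 240 [ 523.4 -205.3   66.8   40.1   -7.4] 0.0563 [-65.9  78.3]
[406. 199.] 157 [ 496.6 -370.4   56.6   33.9   -6.7] 0.0504 [-69.2 -88.9]
[210. 212.] 150 [436.  252.8  74.5  20.  -12.7] 0.0592 [-217.   519.5]
[340. 151.] 248 [ 657.  -169.1   78.1   48.    80. ] 0.02 [ 61.3 133. ]
[336. 185.] 232 [ 544.  -153.2   78.3   40.7   83. ] 0.0204 [-52.8 132.8]
[378. 192.] 328 [ 523.4 -298.2  126.4   41.2   81.2] 0.0202 [-52.8 -13.7]
[274. 222.] 342 [417.4  46.7  72.2  59.5   7.1] 0.0179 [-206.3  312.8]
from [0.4325 0.0471 0.2221 6.9864]
  [-0.005, -0.005, 1.0, -0.0] rows>=3.2
  [0.0, -0.0, 0.011, -0.0] rows>=0.0
   -> [0.4314 0.048  0.0199 6.9864] q6=89
```

The pile is centred at bed (-0.9, 0.2) mm and the cheek is at about 16 mm, which is snug. The weight has moved to (436, 253). Next I grasp the board.

```bash
python3 -m handwheel '[[[-0.004,-0.003,0.3,0],[-0.004,-0.003,0.6,0],[-0.004,-0.003,0.85,0],[-0.004,-0.003,0.97,0],[-0.004,-0.003,1,0],[-0.004,-0.003,1,0],[-0.004,-0.003,1,0]]]' 85
python3 -m handwheel '[[[0,0,0.05,0],[0,0,0.05,0],[0,0,0.05,0],[0,0,0.05,0]]]' 85
python3 -m handwheel '[[[0,0,0,0],[0,0,0,0],[0,0,0,0],[0,0,0,0],[0,0,0,0],[0,0,0,0]]]' 45
python3 -m handwheel '[[[0,0,-0.3,0],[0,0,-0.7,0],[0,0,-1,0],[0,0,-1,0],[0,0,-1,0],[0,0,-1,0]]]'
python3 - <<'E'
from h import *
p=bed(0,0)
plan([(*p,.245,81.9)])
E
```

```text
time_s: 72.62
eef_pos: [0.4326, 0.0479, 0.0234]
eef_rot: [0.0, 0.998, 0.061, 0.001]
wrist_force: [0.4, -0.2, -0.4]
opening: 0.996
grasp_force: 0.0
time_s: 73.12
eef_pos: [0.4314, 0.0481, 0.0122]
eef_rot: [0.0, 0.998, 0.061, 0.0]
wrist_force: [0.2, -0.4, 0.2]
opening: 0.997
grasp_force: 0.0
time_s: 73.88
eef_pos: [0.4315, 0.0481, 0.0126]
eef_rot: [0.0, 0.998, 0.061, 0.0]
wrist_force: [-2.3, 0.3, 6.3]
opening: 0.683
grasp_force: 64.1
time_s: 74.62
eef_pos: [0.4299, 0.0483, 0.2099]
eef_rot: [-0.0, 0.998, 0.061, -0.002]
wrist_force: [-0.4, -0.1, -1.2]
opening: 0.683
grasp_force: 65.3
from [0.4299 0.0483 0.2099 7.0303]
  [0.295, 1.0, -0.099, -0.49] rows>=3.9
  [-0.353, 0.732, -0.077, -0.381] rows>=3.1
   -> [ 0.5775 -0.2921  0.2451 81.8873] q6=-19
```

```bash
python3 -m handwheel '[[[0.295,1,-0.099,-0.49],[0.295,1,-0.099,-0.49],[0.295,1,-0.099,-0.49],[0.295,1,-0.099,-0.49],[0.295,1,-0.099,-0.49],[0.295,1,-0.099,-0.49],[0.295,1,-0.099,-0.49],[0.295,1,-0.099,-0.49]]]'
python3 -m handwheel '[[[-0.353,0.732,-0.077,-0.381],[-0.353,0.732,-0.077,-0.381],[-0.353,0.732,-0.077,-0.381],[-0.353,0.732,-0.077,-0.381],[-0.353,0.732,-0.077,-0.381],[-0.353,0.732,-0.077,-0.381],[-0.353,0.732,-0.077,-0.381]]]'
python3 -m handwheel '[[[0,0,0.1,0],[0,0,0.25,0],[0,0,0.32,0],[0,0,0.32,0],[0,0,0.32,0],[0,0,0.32,0]]]'
python3 - <<'E'
from h import *
p=bed(0,0)
plan([(*p,.153,81.9)])
E
```

```text
time_s: 75.62
eef_pos: [0.5141, -0.1421, 0.2317]
eef_rot: [-0.0, 0.909, 0.416, -0.0]
wrist_force: [-0.5, 0.1, -0.8]
opening: 0.678
grasp_force: 65.3
time_s: 76.5
eef_pos: [0.5789, -0.2912, 0.2476]
eef_rot: [0.0, 0.755, 0.656, 0.0]
wrist_force: [-0.2, -1.0, -1.1]
opening: 0.685
grasp_force: 65.3
time_s: 77.25
eef_pos: [0.5796, -0.2928, 0.1846]
eef_rot: [0.001, 0.755, 0.655, 0.0]
wrist_force: [-0.4, -0.7, -0.8]
opening: 0.678
grasp_force: 65.3
from [ 0.5796 -0.2928  0.1846 81.8935]
  [0.002, -0.01, 0.158, -0.0] rows>=0.5
   -> [ 0.5776 -0.2921  0.153  81.8935] q6=-19
```

```bash
python3 -m handwheel '[[[0.002,-0.008,0.07,0],[0.002,-0.008,0.12,0],[0.002,-0.008,0.14,0],[0.002,-0.008,0.148,0],[0.002,-0.008,0.148,0],[0.002,-0.008,0.148,0],[0.002,-0.008,0.148,0]]]'
python3 -m handwheel '[[[0,0,-0.004,0],[0,0,-0.004,0],[0,0,-0.004,0],[0,0,-0.004,0]]]' 85
python3 -m handwheel '[[[0,0,-0.3,0],[0,0,-0.5,0],[0,0,-0.5,0],[0,0,-0.5,0],[0,0,-0.5,0]]]'
python3 - <<'E'
from h import *
plan([(.436,.2528,.25,-12.7)])
E
```

```text
time_s: 78.12
eef_pos: [0.5776, -0.2918, 0.154]
eef_rot: [0.0, 0.755, 0.655, 0.0]
wrist_force: [0.8, -0.5, -0.8]
opening: 0.681
grasp_force: 65.3
time_s: 78.62
eef_pos: [0.5774, -0.2917, 0.1545]
eef_rot: [0.0, 0.755, 0.655, 0.0]
wrist_force: [-0.4, 0.0, -0.0]
opening: 0.994
grasp_force: 0.0
time_s: 79.25
eef_pos: [0.5766, -0.2911, 0.2524]
eef_rot: [-0.002, 0.755, 0.655, -0.0]
wrist_force: [0.3, 0.6, -0.6]
opening: 0.993
grasp_force: 0.0
from [ 0.5766 -0.2911  0.2524 81.8913]
  [1.0, -0.416, 0.005, -0.383] rows>=3.5
  [1.0, 0.182, 0.004, -0.36] rows>=3.3
  [0.534, 0.468, 0.003, -0.251] rows>=2.3
   -> [  0.436    0.2529   0.25   167.3193] q6=-47
```

```bash
python3 -m handwheel '[[[1,-0.416,0.005,-0.383],[1,-0.416,0.005,-0.383],[1,-0.416,0.005,-0.383],[1,-0.416,0.005,-0.383],[1,-0.416,0.005,-0.383],[1,-0.416,0.005,-0.383],[1,-0.416,0.005,-0.383]]]' 50
python3 -m handwheel '[[[1,0.182,0.004,-0.36],[1,0.182,0.004,-0.36],[1,0.182,0.004,-0.36],[1,0.182,0.004,-0.36],[1,0.182,0.004,-0.36],[1,0.182,0.004,-0.36],[1,0.182,0.004,-0.36]]]'
python3 -m handwheel '[[[0.534,0.468,0.003,-0.251],[0.534,0.468,0.003,-0.251],[0.534,0.468,0.003,-0.251],[0.534,0.468,0.003,-0.251],[0.534,0.468,0.003,-0.251],[0.534,0.468,0.003,-0.251]]]'
python3 - <<'E'
from h import *
A1=np.ones((384,512),bool)
for n in("top","scene"):
    c=ctrl.camera(n)
    for lo,hi in ((.15,.164),(.044,.07)):
        for b in blobs(c,A1,lo,hi,80):
            if 250<b[2][0]<700 and abs(b[2][1])<400: print(n,*b,tobed(b[2][:2]))
plan([(.436,.2528,.07,-12.7)])
E
```

```text
time_s: 80.12
eef_pos: [0.5234, -0.0831, 0.2531]
eef_rot: [-0.0, 0.539, 0.842, -0.0]
wrist_force: [0.4, 0.3, -0.0]
opening: 0.586
grasp_force: 0.0
time_s: 81.0
eef_pos: [0.473, 0.1134, 0.2526]
eef_rot: [-0.0, 0.296, 0.955, -0.0]
wrist_force: [1.0, 0.3, -0.4]
opening: 0.585
grasp_force: 0.0
time_s: 81.75
eef_pos: [0.4374, 0.251, 0.2521]
eef_rot: [0.0, 0.112, 0.994, -0.0]
wrist_force: [0.2, -0.2, -0.4]
opening: 0.584
grasp_force: 0.0
top [390. 166.] 679 [ 576.4 -289.5  101.2   61.7   84. ] 0.1584 [-1.6  2.4]
top [322. 165.] 469 [ 605.  -104.2  196.    29.7   -6.8] 0.0501 [  0.7 189.9]
top [241. 172.] 133 [569.9 159.   40.8  39.1   3. ] 0.0579 [-71.2 445.5]
top [353. 190.] 235 [ 522.3 -205.3   63.9   40.    -8.2] 0.0562 [-67.   78.1]
top [406. 199.] 153 [ 497.2 -368.4   56.5   37.1  -10. ] 0.0504 [-68.8 -86.9]
scene [142. 146.] 433 [ 579.5 -288.9  105.    62.4   81. ] 0.1569 [1.4 3.4]
scene [119. 168.] 167 [ 624.7 -375.6   94.    44.7  -44. ] 0.0498 [ 58.4 -76. ]
scene [159. 185.] 646 [ 593.5 -213.6  200.8   47.9   -9. ] 0.0548 [ 4.7 80. ]
scene [180. 204.] 429 [ 609.2 -103.2  195.7   32.3   -7.8] 0.0486 [  4.7 191.5]
scene [312. 229.] 185 [438.7 255.6  75.5  19.4 -14.5] 0.0573 [-214.7  522.7]
scene [255. 240.] 190 [573.9 160.2  44.2  40.6  64.6] 0.0566 [-67.4 447.3]
from [  0.4373   0.2513   0.2521 167.1969]
  [0.008, 0.006, 0.911, -0.001] rows>=2.9
   -> [4.360000e-01 2.529000e-01 6.990000e-02 1.672828e+02] q6=-47
```

```bash
python3 -m handwheel '[[[0.006,0.004,0.3,0],[0.006,0.004,0.6,0],[0.006,0.004,0.8,0],[0.006,0.004,0.91,0],[0.006,0.004,0.91,0],[0.006,0.004,0.91,0],[0.006,0.004,0.91,0]]]' 45
python3 -m handwheel '[[[0,0,0.08,0],[0,0,0.14,0],[0,0,0.14,0],[0,0,0.14,0],[0,0,0.14,0]]]'
python3 -m handwheel '[[[0,0,0,0],[0,0,0,0],[0,0,0,0],[0,0,0,0],[0,0,0,0],[0,0,0,0],[0,0,0,0],[0,0,0,0]]]' 10
python3 -m handwheel '[[[0,0,-0.2,0],[0,0,-0.5,0],[0,0,-0.8,0],[0,0,-1,0],[0,0,-1,0],[0,0,-1,0],[0,0,-1,0]]]'
python3 - <<'E'
from h import *
p=bed(-1.5,2)
plan([(*p,.26,81.9)])
E
```

```text
time_s: 82.72
eef_pos: [0.437, 0.2537, 0.0716]
eef_rot: [0.001, 0.111, 0.994, 0.001]
wrist_force: [0.6, -0.2, -0.0]
opening: 0.527
grasp_force: 0.0
time_s: 83.35
eef_pos: [0.4361, 0.2535, 0.0424]
eef_rot: [0.0, 0.11, 0.994, 0.0]
wrist_force: [0.4, 0.5, -0.4]
opening: 0.529
grasp_force: 0.0
time_s: 84.35
eef_pos: [0.4362, 0.2535, 0.0426]
eef_rot: [0.0, 0.11, 0.994, 0.0]
wrist_force: [-0.6, 0.4, 6.6]
opening: 0.231
grasp_force: 60.3
time_s: 85.22
eef_pos: [0.434, 0.2528, 0.2388]
eef_rot: [-0.003, 0.11, 0.994, -0.001]
wrist_force: [-0.6, 0.3, -7.8]
opening: 0.219
grasp_force: 61.5
from [  0.434    0.2528   0.2388 167.3149]
  [-0.518, -1.0, -0.043, 0.399] rows>=3.6
  [-1.0, -0.539, -0.043, 0.402] rows>=3.6
  [-0.54, 0.059, -0.02, 0.193] rows>=1.7
   -> [ 0.5764 -0.2899  0.26   81.8869] q6=-19
```

```bash
python3 -m handwheel '[[[-0.518,-1,-0.043,0.399],[-0.518,-1,-0.043,0.399],[-0.518,-1,-0.043,0.399],[-0.518,-1,-0.043,0.399],[-0.518,-1,-0.043,0.399],[-0.518,-1,-0.043,0.399],[-0.518,-1,-0.043,0.399]]]'
python3 -m handwheel '[[[-1,-0.539,-0.043,0.402],[-1,-0.539,-0.043,0.402],[-1,-0.539,-0.043,0.402],[-1,-0.539,-0.043,0.402],[-1,-0.539,-0.043,0.402],[-1,-0.539,-0.043,0.402],[-1,-0.539,-0.043,0.402]]]'
python3 -m handwheel '[[[-0.54,0.059,-0.02,0.193],[-0.54,0.059,-0.02,0.193],[-0.54,0.059,-0.02,0.193],[-0.54,0.059,-0.02,0.193],[-0.54,0.059,-0.02,0.193],[-0.54,0.059,-0.02,0.193]]]'
python3 - <<'E'
from h import *
p=bed(-1.5,2)
plan([(*p,.2005,81.9)])
c=ctrl.camera("scene")
cv2.imwrite("pics/s3.png",cv2.resize(c["color"][60:300,60:380,::-1],(800,600),interpolation=cv2.INTER_CUBIC))
E
```

```text
time_s: 86.1
eef_pos: [0.4923, 0.0366, 0.2498]
eef_rot: [-0.001, 0.398, 0.917, -0.0]
wrist_force: [0.3, 0.4, -8.0]
opening: 0.218
grasp_force: 61.9
time_s: 86.98
eef_pos: [0.5505, -0.1825, 0.2591]
eef_rot: [-0.0, 0.652, 0.758, 0.0]
wrist_force: [-0.2, 0.3, -6.5]
opening: 0.224
grasp_force: 61.7
time_s: 87.72
eef_pos: [0.5784, -0.2881, 0.2635]
eef_rot: [0.0, 0.755, 0.656, 0.0]
wrist_force: [0.2, 0.4, -6.2]
opening: 0.22
grasp_force: 61.4
from [ 0.5784 -0.2881  0.2635 81.991 ]
  [-0.01, -0.008, 0.315, 0.001] rows>=1.0
   -> [ 0.5765 -0.2898  0.2005 81.905 ] q6=-19
```

View pics/s3.png

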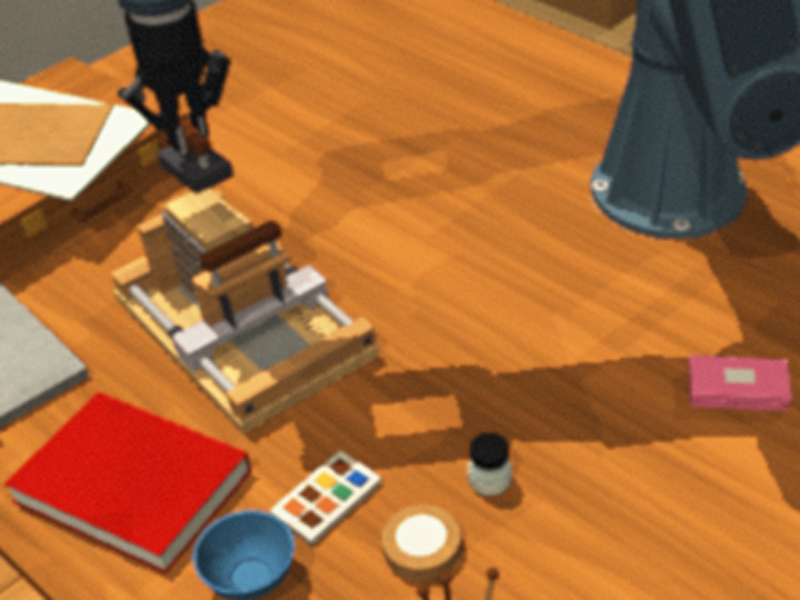

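The weight hangs level at about (195,160), above the board at about (205,215). I lower it.

```bash
python3 -m handwheel '[[[-0.008,-0.005,0.1,0],[-0.008,-0.005,0.18,0],[-0.008,-0.005,0.24,0],[-0.008,-0.005,0.26,0],[-0.008,-0.005,0.26,0],[-0.008,-0.005,0.26,0],[-0.008,-0.005,0.26,0]]]'
python3 - <<'E'
from h import *
p=bed(-1.5,2)
plan([(*p,.2005,81.9)])
E
```

```text
time_s: 88.65
eef_pos: [0.5774, -0.291, 0.2121]
eef_rot: [0.001, 0.755, 0.655, 0.0]
wrist_force: [0.5, 1.0, -6.7]
opening: 0.223
grasp_force: 61.3
from [ 0.5774 -0.291   0.2121 81.8962]
  [0.005, -0.006, 0.058, -0.0] rows>=0.2
   -> [ 0.5763 -0.2898  0.2005 81.8962] q6=-19
```

```bash
python3 -m handwheel '[[[0.002,-0.002,0.02,0],[0.002,-0.002,0.04,0],[0.002,-0.002,0.052,0],[0.002,-0.002,0.052,0],[0.002,-0.002,0.052,0],[0.002,-0.002,0.052,0]]]'
```

```text
time_s: 89.4
eef_pos: [0.5771, -0.2902, 0.2026]
eef_rot: [0.001, 0.755, 0.655, 0.0]
wrist_force: [-3.4, 5.3, 6.4]
opening: 0.223
grasp_force: 63.2
```

```bash
python3 -m handwheel '[[[0,0,0,0],[0,0,0,0],[0,0,0,0],[0,0,0,0],[0,0,0,0]]]' 50
python3 -m handwheel '[[[0,0,-0.1,0],[0,0,-0.3,0],[0,0,-0.5,0],[0,0,-0.5,0],[0,0,-0.5,0]]]'
python3 -m handwheel '[[[1,-0.3,0,0],[1,-0.3,0,0],[1,-0.3,0,0],[1,-0.3,0,0],[1,-0.3,0,0],[1,-0.3,0,0],[1,-0.3,0,0],[1,-0.3,0,0]]]'
python3 -m handwheel '[[[0.5,-0.3,0,0],[0.5,-0.3,0,0],[0.5,-0.3,0,0],[0.5,-0.3,0,0],[0.5,-0.3,0,0],[0.5,-0.3,0,0],[0.5,-0.3,0,0],[0.5,-0.3,0,0]]]'
python3 - <<'E'
from h import *
A1=np.ones((384,512),bool)
c=ctrl.camera("top")
for lo,hi in ((.128,.145),(.15,.164),(.16,.178),(.174,.19),(.2,.225)):
    for b in blobs(c,A1,lo,hi,30):
        if 450<b[2][0]<700 and b[2][1]<-150: print(*b,tobed(b[2][:2]))
cv2.imwrite("pics/t4.png",cv2.resize(c["color"][110:250,290:450,::-1],(686,600),interpolation=cv2.INTER_CUBIC))
c=ctrl.camera("scene")
cv2.imwrite("pics/s4.png",cv2.resize(c["color"][80:230,60:260,::-1],(800,600),interpolation=cv2.INTER_CUBIC))
E
```

```text
time_s: 90.02
eef_pos: [0.5766, -0.2903, 0.2008]
eef_rot: [-0.0, 0.755, 0.655, -0.0]
wrist_force: [0.2, 0.2, 0.0]
opening: 0.582
grasp_force: 0.0
time_s: 90.65
eef_pos: [0.5766, -0.2902, 0.3015]
eef_rot: [0.0, 0.755, 0.655, 0.0]
wrist_force: [0.1, 0.0, -1.2]
opening: 0.589
grasp_force: 0.0
time_s: 91.65
eef_pos: [0.5455, -0.0849, 0.3006]
eef_rot: [-0.0, 0.756, 0.655, -0.0]
wrist_force: [0.3, -0.7, -0.1]
opening: 0.587
grasp_force: 0.0
time_s: 92.65
eef_pos: [0.5002, 0.0233, 0.3008]
eef_rot: [-0.0, 0.755, 0.655, -0.0]
wrist_force: [0.0, -0.3, -0.5]
opening: 0.589
grasp_force: 0.0
[370. 165.] 58 [ 579.5 -236.9   54.8    7.6   -7.3] 0.1392 [-5.9 54.9]
[374. 164.] 68 [ 581.5 -242.4   58.    10.3   -4.6] 0.1586 [-3.1 49.8]
[362. 159.] 236 [ 589.5 -204.5  102.3   19.8   -8.3] 0.1692 [-0.6 88.4]
[390. 167.] 292 [ 575.  -287.5   83.5   54.2   81.8] 0.1803 [-3.2  4.2]
[395. 161.] 208 [ 575.6 -287.5   74.2   22.2   84.4] 0.2171 [-2.6  4.3]
```

View pics/s4.png

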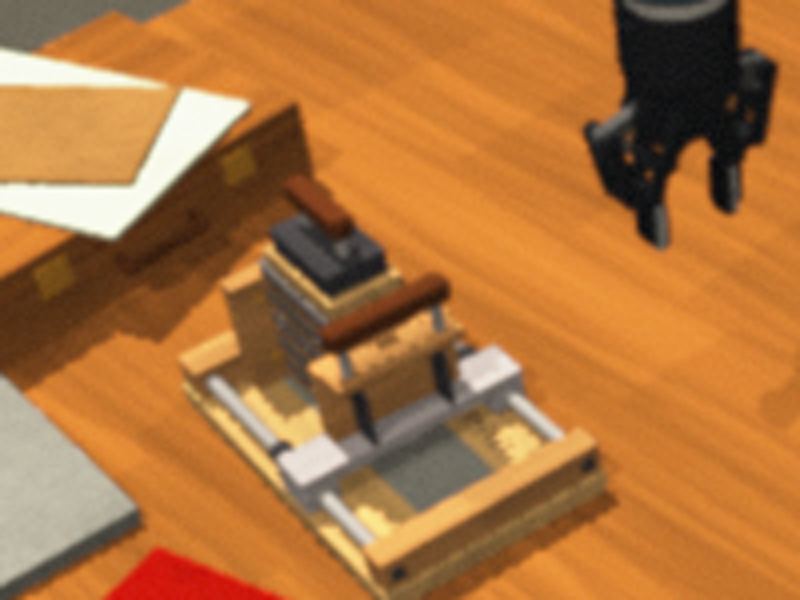

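The weight stands upright at about (325,255) on the board. The pile is held and the arm is clear of it. I hand in.

```bash
python3 -c "
from bench import ctrl
print(ctrl.hand_in())"
```

```text
the job is handed in; nothing more can be done
None
```

The job is handed in at about 93 s of the 210 s allowed: all five boxes are piled flush on the strip and held by the cheek at about 16 mm. The board and upright weight are centred on top within about 5 mm, and the arm is clear; no verdict came back from the hand-in.

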